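Fit a filter cartridge in its housing and screw down the locking ring

TASK

Fit the new filter cartridge in the steel filter housing: lift it straight up out of its grey tray without shifting the tray, stand it on the bench blue end down and let go, then take it again by its upper end and let it down into the housing, releasing it only when the fingers are close to the mouth. Set the steel outlet fitting on top of it, neck up, then put the brass hexagon locking ring over the neck; its thread starts are not marked, so turn it backwards (counter-clockwise) under light pressure until it drops in, and screw it clockwise until it is fully home and clamps the stack. Leave the timer, the small beaker and the brown bottle where they stand.

Things in the scene. Friction and masses are not known exactly. Their poses are not given: they have to be found in the camera images.
- cartridge: Filter cartridge: white pleated cylinder, diameter 44 mm, 90 mm long, about 130 g, blue cap at its lower end, white cap at its upper end. Origin at the centre of the blue end face; z along the cylinder to the white end. Starts lying level in the tray; goes into the housing blue end down. Too delicate to fall more than about 70 mm into it.
- tray: Loose grey moulded tray, 104 x 62 mm, 40 mm high, 0.35 kg. Origin under its middle, z up, x towards the white end of the lying cartridge, whose axis lies 31.5 mm above the bench, its middle over the origin. The blue half lies free over a foot only 36 mm wide with a 16 mm lip at the blue end. The bench between tray and housing is clear.
- tray_walls (a point): Middle of the tray's two side walls, at their top, 34.5 mm to +x of the tray's origin, 39.5 mm up. The walls run along x for 31 mm (tray x = 19 to 50 mm), 2 mm off the cartridge on both sides, with an end wall behind: there it cannot be gripped.
- housing: Steel filter housing bolted to the bench: upright barrel, outer diameter 75 mm, mouth 138 mm up, on a black foot 112 mm square and 16 mm high with its bolts; an inlet port stands out 82 mm to +x at 40 mm height. Origin on the barrel's axis at bench height, z up. Bore 49 mm for the 44 mm parts, which go in loosely.
- mouth (a point): Centre of the housing's mouth, 138 mm up; axes as the housing. The lip round it has three entry gaps, 34 degrees wide, 120 apart, for the ring's lugs. Their angle is not measured: one gap lies within 0.55 rad either way of +x. Under the lip, ramps pull the lugs 6 mm down in 65 degrees of clockwise turn (from above), then run level to a hard stop at 85 degrees.
- seat (a joint): Sprung seat at the bottom of the bore: 0 when empty (its top 20 mm above the bench), grows as it is pressed down, 3 N per mm. The parts' own weight presses it up to 2 mm, the ring screwed fully home about 5 mm (0.005).
- outlet: Steel outlet fitting, 160 g, standing on the bench: a plug of 44 mm diameter, 16 mm high, with a neck of 19 mm diameter rising to a total height of 62 mm. Origin at the centre of its underside, z up along the neck. On the cartridge in the housing its neck stands 32 to 34 mm out of the mouth.
- ring: Brass locking ring, 200 g, standing on the bench, 44.5 mm high. Origin at the centre of its underside, z up. Skirt of 41 mm diameter, 18.5 mm high, with three lugs at its foot (5 mm thick, 14 degrees wide, out to radius 29.5 mm) at 0, 120 and 240 degrees from x. Lugs on the lip: underside at mouth height; in the gaps it drops about 14 mm; screwed home 17 mm below.
- ring_hex (a point): Middle of the ring's hexagon, on its axis 31 mm above its underside. The hexagon is 56 mm across flats, 25 mm high (18.5 to 43.5 mm), one flat facing the ring's x axis; a 30 mm hole runs right through.
- timer: White laboratory timer, 66 x 66 x 25 mm, a bystander. Origin under its centre. It lies in front of a monitor whose screen face stands 0.67 m ahead of the robot, from 75 mm above the bench upwards.
- beaker: Small glass beaker, diameter 45 mm, 58 mm high, a bystander. Origin under its centre. To its right a tall instrument stack begins, 0.32 m to the robot's right and 0.48 m ahead of it.
- brown_bottle: Brown glass bottle with a white cap, diameter 68 mm, 161 mm high, a bystander. Origin under its centre.
There are look-alikes about, which are no part of the job. What is shaped like the outlet but red is not meant.

How it is judged:
On the way, in this order (a step that is already met when the one before it is completed fails the run):
1. the cartridge stands upright on the bench, blue end down, let go (angle between cartridge's own z axis and vertical below 0.08 rad and height (world z) of cartridge between -0.004 and 0.004 m and horizontal distance between cartridge and housing above 0.06 m and contact force between the fingers and cartridge below 0.3 N and linear speed of cartridge below 0.02 m/s), for 0.2 s.
2. the cartridge sits on the seat in the housing, blue end down (horizontal distance between cartridge and housing below 0.006 m and z of cartridge in the frame of housing between 0.012 and 0.0225 m and angle between cartridge's own z axis and vertical below 0.08 rad), for 0.2 s.
3. the outlet fitting sits on the cartridge, neck up, let go (all of step 2 and horizontal distance between outlet and cartridge below 0.007 m and z of outlet in the frame of cartridge between 0.086 and 0.0935 m and angle between outlet's own z axis and vertical below 0.08 rad and contact force between the fingers and outlet below 0.3 N), for 0.2 s.
At the end, for the whole second after the job is handed in: Cartridge on the seat, upright, within 6 mm of the housing axis; outlet on it, neck up; ring level, within 5 mm of the axis, underside at least 15.5 mm below the mouth, seat pressed at least 3.8 mm; ring at rest, tray flat (all of step 2 and horizontal distance between outlet and cartridge below 0.007 m and z of outlet in the frame of cartridge between 0.086 and 0.0935 m and angle between outlet's own z axis and vertical below 0.08 rad and value of joint seat above 0.0038 m and horizontal distance between ring and housing below 0.005 m and z of ring in the frame of housing below 0.1225 m and angle between ring's own z axis and vertical below 0.06 rad and linear speed of ring below 0.01 m/s and angular speed of ring below 0.1 rad/s and angle between tray's own z axis and vertical below 0.05 rad); the robot touches nothing.
It fails at once if the tray is shifted by more than 15 mm (distance of tray from where it was at the start of the episode above 0.015 m).
It fails at once if the cartridge is dropped into the housing from more than about 70 mm (horizontal distance between cartridge and housing below 0.012 m and z of cartridge in the frame of housing below 0.15 m and linear speed of cartridge above 1.22 m/s).
It fails at once if the timer, the beaker or the brown bottle is moved by more than 25 mm (distance of any of timer, beaker, brown_bottle from where it was at the start of the episode above 0.025 m).
It also fails if it takes over 72 s, if anything falls off the work surface, if the arm or the gripper's body presses on something with over 40 N, if the wrist force passes 120 N, or if a joint passes its speed limit or range.

ROBOT

A 7-joint arm with a two-finger parallel gripper is mounted at the origin on a cart in front of the work surface, level with it; the furniture and walls round the work are solid. World frame = base frame: x ahead of the robot, y to its left, z up, the work surface at z = 0. Lengths are in m, angles in rad, forces in N, time in s.
With the tool pointing down it reaches from about 0.35 to 0.9 m from the base axis. Payload 8.1 kg.
Tool frame: the origin (TCP) lies at the very end of the fingers, on their centre line; the grasp point (between the pads) lies 19 mm behind it (grasp_offset is the distance from the TCP to the grasp point, in m); z points along the fingers, y is the line along which they close (so a half turn about z gives the same grasp; the last joint's range is limited). The gripper opens to 92 mm and grips with 3 to 60 N. Pads are 19 mm wide; open, the fingers measure 130 mm over their backs; the gripper's body (75 mm by 190 mm) begins 47 mm behind the grasp point.
Start: joints at [-1.408, 0.434, 0.025, 1.573, -0.012, 1.134, -0.075], TCP at [0.164, 0.603, 0.194] pointing down, gripper open.
Joint ranges: [-2.62, 2.62], [-0.44, 2.09], [-1.27, 1.32], [0.08, 2.57], [-1.32, 4.46], [0.12, 2], [-2.74, 2.74]. Speed limits (rad/s): [2.22, 2.22, 3.01, 3.01, 3.14, 3.14, 3.14].

INTERFACE

Orientations are given as a rotation vector (axis times angle).
In Python, from cell import observe, get_image, camera_params, sign_off, silhouettes, grasp_offset gives the robot as it stands. The module is installed in compiled form; this text tells all that it offers.
- The arm moves only by the tool jog_arm, never from a script. Its argument "motion" is a list that holds one entry, the list of rows, each a list of 7 numbers: the shift along the tool's x, y, z in m, then the turn, a rotation vector about the tool's x, y, z in rad, then the closure, from -1 (fully open) to 1 (shut), so that 0 is half open. In form: [[[dx, dy, dz, wx, wy, wz, hand], ...]]. A call has 1 to 10 rows; each row is the pose to reach, as a shift and turn from the pose commanded when the call began, along the tool's axes at that moment; what a row does not reach only later rows make up. A row lasts 1/12 s, in which the tool goes at most 41.7 mm and 7.16 degrees, less where a joint would pass 70% of its speed; a pose out of reach is approached as far as the arm can. A call with a gripper value outside its range is refused whole. The fingers move at their own pace and stop on an object; "force" is the grip in N (left out, the last holds). Time passes only in rows, so rows that repeat a pose let the fingers close. It gives the time, the measured TCP pose, the force, the opening and the grip force at its end, in the units of the state.
- observe(): the state, without advancing time (a new reading comes with each control period).
- get_image(name): name is "scene" or "top"; returns the picture (384x512x3 uint8, red, green, blue); there is no depth.
- camera_params(name): a dict with "vertical_fov" (degrees; the focal length in pixels is half the picture's height over the tangent of half this angle, whatever the lens; pixels are square), "cx", "cy" (the principal point, pixels), "T" (4x4, takes a point from camera to world coordinates). Camera axes: x right, y down, z forward; pixel columns grow to the right and rows downward; lengths in m; the calibration is good to about 2 mm. A picture is of the moment at which its call begins. camera_params takes no time and is no camera call.
- sign_off(): hands the job in; it is judged then, once.
Trained networks look in the newest picture that a camera, given by its name, has taken for a name from the list of things; names that differ only in an ending like _2 or _b are one class to them, and where a whole thing is asked for, a point or a joint stands for the part that bears it (a point fixed in the world has none). Each returns a list of dicts, best first, with "p" (0 to 1); they miss things now and then, are a little off and sometimes report something else, mostly with a low value. They report only what shows in the picture. A call takes as long as a camera call. They do not tell look-alikes from the thing itself.
- silhouettes(query, camera): "mask" (384x512 bool, what is visible of it) and "pixel" ([column, row] in pixels, amid what is visible of it).
The state is a dict: "clock": time; "joints": joint angles; "dq": joint speeds; "joint_efforts": joint torques, N m; "position": TCP position; "ee_rot": TCP orientation; "force": force on the tool from outside, world axes, zero at the start; "ft_torque": the same for the moment, N m; "width": opening from 0.0 (shut) to 1.0 (fully open); "gripper_force": force on a finger pad.
Only numpy, scipy, OpenCV 4.12 (cv2) and the standard library are available. Lean on these libraries where they do the work, as an engineer would, in place of code of your own. Each camera call takes 0.05 s, during which the arm holds its last target. There are 200 camera calls.

## Working session

There is one attempt and no reset: what is moved stays moved. The work goes in short steps, Python scripts to look and compute and a tool call to move; the robot and the scene stay as the last step left them, time stands still between calls to the robot, and variables do not carry over. Pictures are saved under pics/ and viewed, at most 10 in all, crops included, and the job is handed in when it is done.

Besides the shell and the picture viewer there is one more tool, called after "Request:" by a JSON object that holds its "api" and its "payload". jog_arm: Moves the arm, as the interface text tells. Its arguments: {"type":"object","properties":{"motion":{"type":"array"},"force":{"type":"number"}},"required":["motion"]}

```bash
mkdir -p pics; cat > h.py <<'E'
import numpy as np, cv2
from cell import *
from scipy.spatial.transform import Rotation as R
def K(n):
    p=camera_params(n); f=192/np.tan(np.radians(p["vertical_fov"])/2); return f,p["cx"],p["cy"],np.array(p["T"])
def ray(n,px,z):
    f,cx,cy,T=K(n); d=T[:3,:3]@np.array([(px[0]-cx)/f,(px[1]-cy)/f,1]); o=T[:3,3]
    return o+d*(z-o[2])/d[2]
def proj(n,P):
    f,cx,cy,T=K(n); q=(np.atleast_2d(P)-T[:3,3])@T[:3,:3]; return np.c_[q[:,0]/q[:,2]*f+cx,q[:,1]/q[:,2]*f+cy]
def save(im,name): cv2.imwrite("pics/"+name,cv2.cvtColor(im,cv2.COLOR_RGB2BGR))
E
python3 - <<'E'
from h import *
np.set_printoptions(precision=3,suppress=True)
for n in("scene","top"):
    save(get_image(n),n+"0.png"); print(n,K(n),camera_params(n).keys())
    for q in("cartridge","tray","housing","outlet","ring","timer","beaker","brown_bottle"):
        for r in silhouettes(q,n)[:4]: print(n,q,round(r["p"],2),np.round(r["pixel"]),r["mask"].sum(),ray(n,r["pixel"],0.03))
s=observe();print(s, grasp_offset)
E
```

```text
scene (np.float64(355.8480293221545), 251.37996802026368, 190.02882136060137, array([[ 0.86 , -0.327,  0.392,  0.251],
       [-0.51 , -0.517,  0.688, -0.56 ],
       [-0.022, -0.791, -0.611,  0.621],
       [ 0.   ,  0.   ,  0.   ,  1.   ]])) dict_keys(['vertical_fov', 'cx', 'cy', 'T'])
scene cartridge 0.82 [172. 176.] 326 [0.472 0.287 0.03 ]
scene tray 0.87 [182. 187.] 278 [0.474 0.22  0.03 ]
scene housing 0.86 [228. 219.] 1934 [0.523 0.037 0.03 ]
scene housing 0.68 [273. 306.] 918 [ 0.481 -0.229  0.03 ]
scene outlet 0.77 [295. 257.] 408 [ 0.589 -0.15   0.03 ]
scene ring 0.75 [277. 306.] 962 [ 0.488 -0.232  0.03 ]
scene ring 0.47 [248. 181.] 190 [0.642 0.145 0.03 ]
scene timer 0.69 [249. 184.] 197 [0.638 0.132 0.03 ]
top (np.float64(497.1403398149079), 260.4039537437601, 199.76301804405625, array([[ 0.026, -0.988,  0.155,  0.383],
       [-1.   , -0.026,  0.001,  0.034],
       [ 0.003, -0.155, -0.988,  1.375],
       [ 0.   ,  0.   ,  0.   ,  1.   ]])) dict_keys(['vertical_fov', 'cx', 'cy', 'T'])
top cartridge 0.6 [163. 241.] 545 [0.475 0.296 0.03 ]
top tray 0.56 [181. 241.] 138 [
[... 227 characters left out ...]
03 ]
top ring 0.6 [358. 241.] 355 [ 0.487 -0.232  0.03 ]
top timer 0.98 [213. 185.] 583 [0.632 0.167 0.03 ]
top beaker 0.68 [364. 175.] 279 [ 0.671 -0.249  0.03 ]
top brown_bottle 0.81 [326. 160.] 713 [ 0.711 -0.142  0.03 ]
{'clock': 0.9, 'joints': array([-1.408,  0.434,  0.025,  1.573, -0.012,  1.134, -0.075]), 'dq': array([ 0.001,  0.   ,  0.002, -0.   , -0.001, -0.   ,  0.   ]), 'joint_efforts': array([ -0.   , -66.764,   0.984, -31.481,  -0.06 ,   0.032,   0.   ]), 'position': array([0.164, 0.603, 0.194]), 'ee_rot': array([-0.416, -3.114, -0.   ]), 'force': array([-0.249,  0.936, -0.013]), 'ft_torque': array([0.03 , 0.013, 0.011]), 'gripper_force': 0.0, 'width': 1.005396996872191} 0.0188
```

```bash
python3 - <<'E'
import cv2
t=cv2.imread("pics/top0.png")[140:290,130:390]; cv2.imwrite("pics/topc.png",cv2.resize(t,None,fx=3,fy=3,interpolation=cv2.INTER_CUBIC))
t=cv2.imread("pics/scene0.png")[130:350,120:360]; cv2.imwrite("pics/scenec.png",cv2.resize(t,None,fx=2.7,fy=2.7,interpolation=cv2.INTER_CUBIC))
E
```

```text
(no output)
```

View pics/topc.png

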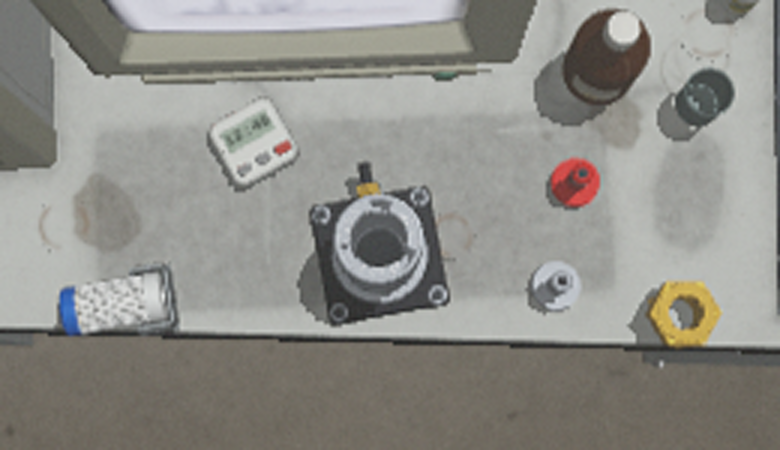

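View pics/scenec.png

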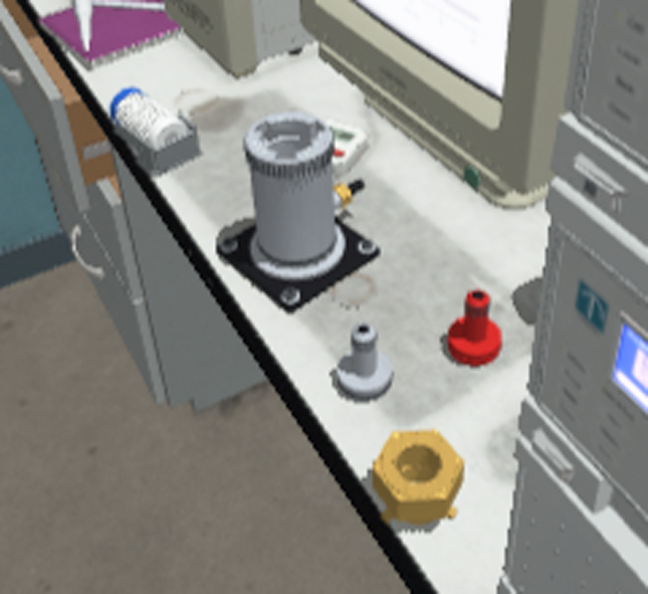

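Top view: cartridge at (163,241), blue end left and white end right in its tray. Housing mouth is at about (257,220). Outlet candidates are steel (314,235) and red (321,201); the steel one is right. The ring is at (358,244), the only brass hexagon. The timer, bottle and beaker are at (213,187), (332,160) and (364,173). Next I fit models to the masks.

```bash
cat >> h.py <<'E'
from scipy.optimize import minimize
a=np.linspace(0,2*np.pi,48,endpoint=False); C=np.c_[np.cos(a),np.sin(a)]
def cyl(r,z0,z1): return np.r_[np.c_[r*C,0*a+z0],np.c_[r*C,0*a+z1]]
def box(x0,x1,y0,y1,z0,z1): return np.array([[x,y,z] for x in(x0,x1) for y in(y0,y1) for z in(z0,z1)])
hexa=lambda: np.array([[28/np.cos(np.pi/6)*np.cos(t),28/np.cos(np.pi/6)*np.sin(t),z] for t in np.pi/6+np.arange(6)*np.pi/3 for z in(18.5,43.5)])/1e3
lug=lambda t: (R.from_euler('z',t).apply(box(.0,.0295,-.0036,.0036,0,.005)))
M={"cartridge":[cyl(.022,-.045,.045)[:,[2,0,1]]+[0,0,.0315]],
 "tray":[box(-.052,.052,-.018,.018,0,.012),box(.019,.052,-.031,.031,0,.0395)],
 "housing":[cyl(.0375,0,.138),box(-.056,.056,-.056,.056,0,.016)],
 "outlet":[cyl(.022,0,.016),cyl(.0095,.016,.062)],
 "ring":[hexa(),cyl(.0205,0,.0185)]+[lug(t) for t in(0,2.0944,4.1888)]}
def render(n,parts,p):
    m=np.zeros((384*4,512*4),np.uint8)
    for q in parts:
        w=R.from_euler('z',p[2]).apply(q)+[p[0],p[1],p[3] if len(p)>3 else 0]
        cv2.fillConvexPoly(m,cv2.convexHull(np.round(proj(n,w)*4+1.5).astype(np.int32)),255)
    return cv2.resize(m,(512,384),interpolation=cv2.INTER_AREA)/255.
def fit(masks,parts,p0,step=(.008,.008,.15)):
    def c(p):
        return sum(1-np.minimum(render(n,parts,p),m).sum()/np.maximum(render(n,parts,p),m).sum() for n,m in masks)
    p0=np.array(p0,float); S=np.vstack([p0]+[p0+np.eye(3)[i]*step[i] for i in range(3)])
    r=minimize(c,p0,method="Nelder-Mead",options=dict(initial_simplex=S,xatol=2e-4,fatol=1e-4)); return r.x,r.fun/len(masks)
E
python3 - <<'E'
from h import *
np.set_printoptions(precision=4,suppress=True)
g={"cartridge":(.475,.296,-1.4),"housing":(.525,.05,.1),"outlet":(.502,-.113,0),"ring":(.487,-.232,0)}
for n in("top","scene"): get_image(n)
ms={}
for q,p0 in g.items():
    ms[q]=[]
    for n in("top","scene"):
        e=proj(n,[p0[0],p0[1],.03])[0]
        c=[r for r in silhouettes(q,n) if np.hypot(*(np.array(r["pixel"])-e))<35]
        if c:
            r=min(c,key=lambda r:np.hypot(*(np.array(r["pixel"])-e))); ms[q].append((n,r["mask"].astype(float)))
    for sel in (ms[q],ms[q][:1],ms[q][1:]):
        if sel:
            best=min((fit(sel,M[q],(p0[0],p0[1],p0[2]+d)) for d in((0,) if q in("cartridge","outlet") else (-.5,0,.5) )),key=lambda t:t[1])
            print(q,[s[0] for s in sel],*best)
print(observe()["clock"])
E
```

```text
cartridge ['top', 'scene'] [ 0.4759  0.2835 -1.401 ] 0.1553826997809889
cartridge ['top'] [ 0.4753  0.2831 -1.3891] 0.09045166480918487
cartridge ['scene'] [ 0.4759  0.2927 -1.3915] 0.19762793398026046
housing ['top', 'scene'] [0.5291 0.0451 0.1956] 0.2937080349776636Traceback (most recent call last):
  File "<stdin>", line 15, in <module>
  File "<stdin>", line 15, in <genexpr>
  File "h.py", line 33, in fit
    r=minimize(c,p0,method="Nelder-Mead",options=dict(initial_simplex=S,xatol=2e-4,fatol=1e-4)); return r.x,r.fun/len(masks)
    res = _minimize_neldermead(fun, x0, args, callback, bounds=bounds,
                               **options)
    fxcc = func(xcc)
    fx = function(np.copy(x), *(wrapper_args + args))
  File "h.py", line 31, in c
    return sum(1-np.minimum(render(n,parts,p),m).sum()/np.maximum(render(n,parts,p),m).sum() for n,m in masks)
  File "h.py", line 31, in <genexpr>
    return sum(1-np.minimum(render(n,parts,p),m).sum()/np.maximum(render(n,parts,p),m).sum() for n,m in masks)
                            ~~~~~~^^^^^^^^^^^
  File "h.py", line 27, in render
    cv2.fillConvexPoly(m,cv2.convexHull(np.round(proj(n,w)*4+1.5).astype(np.int32)),255)
                                                 ~~~~^^^^^
  File "h.py", line 10, in proj
    f,cx,cy,T=K(n); q=(np.atleast_2d(P)-T[:3,3])@T[:3,:3]; return np.c_[q[:,0]/q[:,2]*f+cx,q[:,1]/q[:,2]*f+cy]
              ~^^^
  File "h.py", line 5, in K
    p=camera_params(n); f=192/np.tan(np.radians(p["vertical_fov"])/2); return f,p["cx"],p["cy"],np.array(p["T"])
ValueError: time passes only in moves, steps and waits
```

```bash
python3 - <<'E'
import re
s=open("h.py").read()
s=s.replace('def K(n):','import functools\n@functools.lru_cache(None)\ndef K(n):',1)
open("h.py","w").write(s)
E
python3 - <<'E'
from h import *
np.set_printoptions(precision=4,suppress=True)
g={"cartridge":(.475,.284,-1.4),"housing":(.525,.05,.1),"outlet":(.502,-.113,0),"ring":(.487,-.232,0)}
ims={n:get_image(n) for n in("top","scene")}
ov={n:cv2.resize(ims[n],None,fx=4,fy=4,interpolation=cv2.INTER_CUBIC) for n in ims}
for q,p0 in g.items():
  for n in("top","scene"):
    e=proj(n,[p0[0],p0[1],.03])[0]
    c=[r for r in silhouettes(q,n) if np.hypot(*(np.array(r["pixel"])-e))<35]
    if not c: print(q,n,"none");continue
    r=min(c,key=lambda r:np.hypot(*(np.array(r["pixel"])-e))); m=r["mask"].astype(float); np.save(f"m_{q}_{n}.npy",m)
    b,f=min((fit([(n,m)],M[q],(p0[0],p0[1],p0[2]+d)) for d in ((0,) if q in("cartridge","outlet") else (-.4,0,.4))),key=lambda t:t[1])
    print(q,n,b,f,m.sum(),render(n,M[q],b).sum())
    for mm,col in((m,(255,0,255)),(render(n,M[q],b),(0,255,0))):
        cs,_=cv2.findContours((cv2.resize(mm,None,fx=4,fy=4)>.5).astype(np.uint8),cv2.RETR_LIST,cv2.CHAIN_APPROX_NONE); cv2.drawContours(ov[n],cs,-1,col,1)
t=ov["top"][150*4:275*4,145*4:380*4]; s=ov["scene"][150*4:340*4,140*4:330*4]
t=cv2.resize(t,(800,425)); save(t,"ovt.png"); save(cv2.resize(s,(600,600)),"ovs.png")
print(observe()["clock"])
E
```

```text
cartridge top [ 0.4746  0.284  -1.3774] 0.0476430454334007 589.0 596.0117647058823
cartridge scene [ 0.4778  0.2874 -1.3717] 0.2177576636495474 370.0 468.5764705882353
housing top [0.5285 0.0452 0.2118] 0.26989303329431735 1328.0 1680.4117647058822
housing scene [0.5323 0.0455 0.1976] 0.28879020125423704 1987.0 2647.4862745098035
outlet top [ 0.504  -0.1166  0.123 ] 0.05681018713943986 214.0 219.2627450980392
outlet scene [ 0.5056 -0.1163  0.0764] 0.09339952823360098 434.0 444.0156862745098
ring top [ 0.4789 -0.2293  0.0677] 0.20413732779357097 370.0 435.14509803921567
ring scene [ 0.4825 -0.2295  0.0223] 0.06996659388386717 952.0 957.9686274509804
1.7
```

View pics/ovt.png

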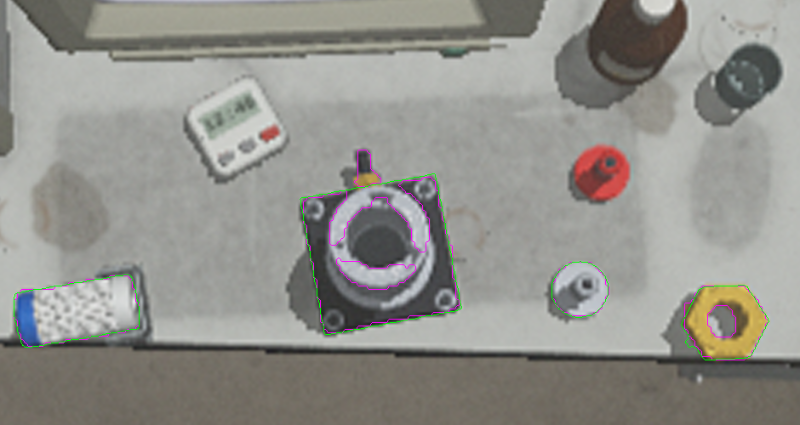

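View pics/ovs.png

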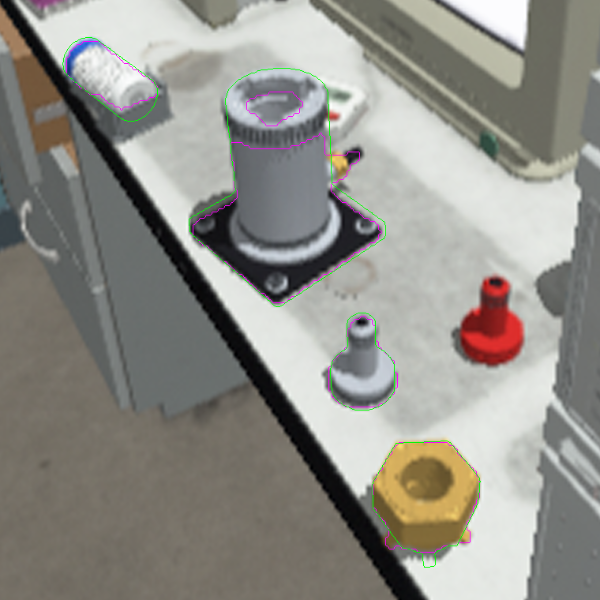

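Both overlays sit on the right things (cartridge, housing, steel outlet, ring). The ring's lugs show at (390,540) and (465,538) in the scene overlay, so its yaw is about 1.08. Next: the move deltas.

```bash
cat >> h.py <<'E'
def frame(z,y):
    z=np.array(z,float);z/=np.linalg.norm(z);y=np.array(y,float);y-=z*(y@z);y/=np.linalg.norm(y)
    return np.c_[np.cross(y,z),y,z]
def down(yaw): return frame([0,0,-1],[np.cos(yaw),np.sin(yaw),0])  # yaw: angle of tool y
def delta(Rt,grasp=None,tcp=None):
    s=observe(); R0=R.from_rotvec(s["ee_rot"]).as_matrix(); 
    t=np.array(tcp) if tcp is not None else np.array(grasp)+.0188*Rt[:,2]
    d=R0.T@(t-s["position"]); w=R.from_matrix(R0.T@Rt).as_rotvec()
    print("tcp",np.round(t,4),"d",np.round(d,4),"w",np.round(w,4),"rows",round(max(np.linalg.norm(d)/.0417,np.linalg.norm(w)/.125),1))
def st():
    s=observe(); print({k:np.round(s[k],3).tolist() for k in("clock","joints","position","ee_rot","force","width","gripper_force")})
C_=np.array([np.cos(-1.38),np.sin(-1.38),0]); Y_=np.array([.982,.19,0])
RP=frame(-.5*C_-[0,0,.866],Y_)
E
python3 - <<'E'
from h import *
delta(RP,grasp=[.4758,.286,.0315+.12]); 
s=observe(); print(R.from_rotvec(s["ee_rot"]).as_matrix().round(3).tolist())
E
```

```text
tcp [0.474  0.2952 0.1352] d [-0.3798 -0.2156  0.0583] w [-0.2915  0.4678  1.0872] rows 10.6
[[-0.965, 0.263, -0.0], [0.263, 0.965, -0.0], [-0.0, -0.0, -1.0]]
```

Request:
{"api": "jog_arm", "payload": {"motion": [[[-0.34, -0.19, 0.03, -0.2915, 0.4678, 1.0872, -1], [-0.38, -0.2155, 0.04, -0.2915, 0.4678, 1.0872, -1], [-0.38, -0.2155, 0.04, -0.2915, 0.4678, 1.0872, -1], [-0.38, -0.2155, 0.04, -0.2915, 0.4678, 1.0872, -1], [-0.38, -0.2155, 0.04, -0.2915, 0.4678, 1.0872, -1], [-0.38, -0.2155, 0.04, -0.2915, 0.4678, 1.0872, -1], [-0.38, -0.2155, 0.0583, -0.2915, 0.4678, 1.0872, -1], [-0.38, -0.2155, 0.0583, -0.2915, 0.4678, 1.0872, -1], [-0.38, -0.2155, 0.0583, -0.2915, 0.4678, 1.0872, -1], [-0.38, -0.2155, 0.0583, -0.2915, 0.4678, 1.0872, -1]]], "force": 20}}

```text
clock: 2.53
position: [0.459, 0.31, 0.14]
ee_rot: [-1.726, -2.076, -0.465]
force: [0.0, 1.3, 0.3]
width: 0.996
gripper_force: 0.0
```

Request:
{"api": "jog_arm", "payload": {"motion": [[[0, 0, 0, 0, 0, 0, -1]]]}}

```text
clock: 2.62
position: [0.4645, 0.3022, 0.1375]
ee_rot: [-1.744, -2.069, -0.464]
force: [-0.3, -1.1, 0.5]
width: 1.003
gripper_force: 0.0
```

```bash
python3 - <<'E'
from h import *
delta(RP,grasp=[.4758,.286,.0315+.12]);delta(RP,grasp=[.4758,.286,.0315]); st()
n="top"; im=get_image(n); save(cv2.resize(im[170:280,130:290],None,fx=5,fy=5,interpolation=cv2.INTER_CUBIC)[:, :],"a.png")
n="scene"; im2=get_image(n); save(np.vstack([cv2.resize(im[190:270,130:230],(600,300)),cv2.resize(im2[100:220,110:240],(600,300))]),"a.png")
E
```

```text
tcp [0.474  0.2952 0.1352] d [-0.0085  0.0082 -0.0022] w [ 0.0104  0.0036 -0.0183] rows 0.3
tcp [0.474  0.2952 0.0152] d [-0.0681  0.0082  0.1019] w [ 0.0104  0.0036 -0.0183] rows 2.9
{'clock': 2.617, 'joints': [-0.477, 0.377, 0.215, 1.996, -0.803, 0.894, 0.446], 'position': [0.464, 0.302, 0.138], 'ee_rot': [-1.744, -2.069, -0.464], 'force': [-0.337, -1.057, 0.494], 'width': 1.003, 'gripper_force': 0.0}
```

View pics/a.png

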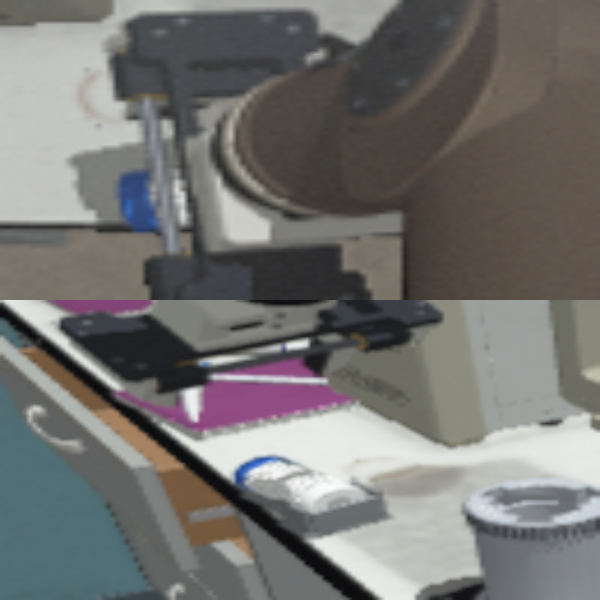

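The scene view shows the cartridge undisturbed in its tray (blue cap near (265,470) in the crop), with the hand above and the fingers straddling it. I go straight down.

Request:
{"api": "jog_arm", "payload": {"motion": [[[0, 0, 0, 0, 0, 0, -1], [-0.01, 0, 0.0174, 0, 0, 0, -1], [-0.025, 0, 0.0436, 0, 0, 0, -1], [-0.04, 0, 0.0698, 0, 0, 0, -1], [-0.045, 0, 0.0786, 0, 0, 0, -1], [-0.045, 0, 0.0786, 0, 0, 0, -1]]]}}

```text
clock: 3.22
position: [0.4544, 0.3139, 0.0476]
ee_rot: [-1.715, -2.083, -0.455]
force: [0.4, -0.3, 1.1]
width: 0.995
gripper_force: 0.0
```

```bash
python3 - <<'E'
from h import *
delta(RP,grasp=[.4758,.286,.0315]); st()
E
```

```text
tcp [0.474  0.2952 0.0152] d [-0.0354  0.0158  0.0169] w [-0.0053 -0.0001  0.0011] rows 1.0
{'clock': 3.217, 'joints': [-0.434, 0.517, 0.132, 2.065, -0.949, 0.746, 0.649], 'position': [0.454, 0.314, 0.048], 'ee_rot': [-1.715, -2.083, -0.455], 'force': [0.402, -0.331, 1.093], 'width': 0.995, 'gripper_force': 0.0}
```

Request:
{"api": "jog_arm", "payload": {"motion": [[[0, 0, 0, 0, 0, 0, -1], [0, 0, 0, 0, 0, 0, -1]]]}}

```text
clock: 3.38
position: [0.4576, 0.3137, 0.0509]
ee_rot: [-1.717, -2.085, -0.463]
force: [-0.4, -0.2, 0.9]
width: 1.003
gripper_force: 0.0
```

```bash
python3 - <<'E'
from h import *
delta(RP,grasp=[.4758,.286,.0315]); st()
E
```

```text
tcp [0.474  0.2952 0.0152] d [-0.0363  0.0125  0.0202] w [ 0.0011 -0.0008  0.0021] rows 1.0
{'clock': 3.383, 'joints': [-0.433, 0.512, 0.134, 2.062, -0.948, 0.747, 0.648], 'position': [0.458, 0.314, 0.051], 'ee_rot': [-1.717, -2.085, -0.463], 'force': [-0.369, -0.175, 0.852], 'width': 1.003, 'gripper_force': 0.0}
```

Request:
{"api": "jog_arm", "payload": {"motion": [[[-0.018, 0.0125, -0.0107, 0, 0, 0, -1], [-0.018, 0.0125, -0.0107, 0, 0, 0, -1], [-0.018, 0.0125, -0.0107, 0, 0, 0, -1]]]}}

```text
clock: 3.63
position: [0.4754, 0.294, 0.0512]
ee_rot: [-1.721, -2.084, -0.465]
force: [-0.4, 0.8, -0.2]
width: 0.998
gripper_force: 0.0
```

```bash
python3 - <<'E'
from h import *
delta(RP,grasp=[.4758,.286,.0315]); st()
import h
T=get_image("top"); S=get_image("scene")
for n in("top","scene"):
    for r in silhouettes("cartridge",n)[:2]+silhouettes("tray",n)[:2]: print(n,r["p"],r["pixel"],r["mask"].sum())
# where pads should project
print(proj("top",[[.4758,.286,.0535]]),proj("scene",[[.4758,.286,.0535]]))
save(cv2.resize(S[140:215,140:215],(600,600),interpolation=cv2.INTER_CUBIC),"b.png")
E
```

```text
tcp [0.474  0.2952 0.0152] d [-0.0167 -0.0012  0.0319] w [0.0037 0.0002 0.0002] rows 0.9
{'clock': 3.633, 'joints': [-0.4, 0.526, 0.153, 2.033, -0.926, 0.781, 0.662], 'position': [0.475, 0.294, 0.051], 'ee_rot': [-1.721, -2.084, -0.465], 'force': [-0.367, 0.768, -0.19], 'width': 0.998, 'gripper_force': 0.0}
top 0.84 [155.1, 241.9] 253
top 0.41 [360.1, 244.3] 321
scene 0.72 [173.3, 175.6] 338
scene 0.58 [182.0, 184.7] 318
scene 0.26 [171.1, 175.2] 339
[[165.03891816 239.8587194 ]] [[172.53671322 168.52687824]]
```

View pics/b.png

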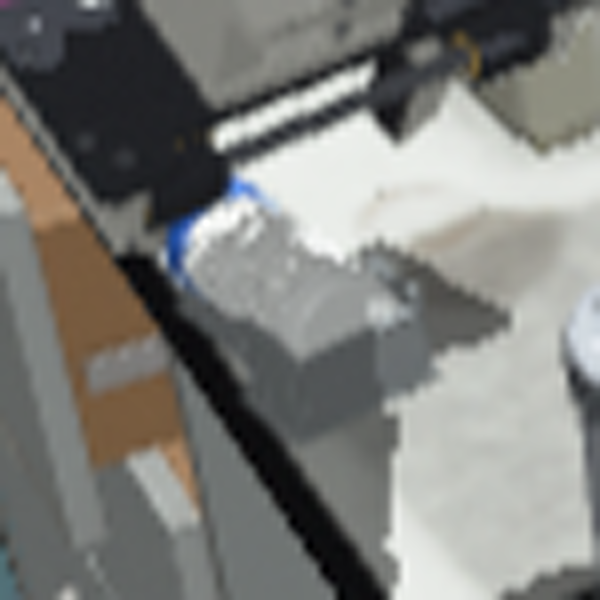

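The scene crop shows the fingertips at (135,235) and (405,120), either side of the cartridge's blue half, above the tray. Going down.

Request:
{"api": "jog_arm", "payload": {"motion": [[[-0.006, 0, 0.0104, 0, 0, 0, -1], [-0.012, 0, 0.0208, 0, 0, 0, -1], [-0.0175, 0, 0.031, 0, 0, 0, -1], [-0.0175, 0, 0.031, 0, 0, 0, -1], [-0.0175, 0, 0.031, 0, 0, 0, -1]]]}}

```text
clock: 4.35
position: [0.4726, 0.2949, 0.0137]
ee_rot: [-1.718, -2.082, -0.459]
force: [0.6, -0.4, -0.3]
width: 0.997
gripper_force: 0.0
```

```bash
python3 - <<'E'
from h import *
delta(RP,grasp=[.4758,.286,.0315]); st()
E
```

```text
tcp [0.474  0.2952 0.0152] d [ 0.0008  0.0015 -0.0013] w [-0.0014 -0.0003 -0.0005] rows 0.1
{'clock': 4.35, 'joints': [-0.374, 0.589, 0.116, 2.051, -0.987, 0.725, 0.744], 'position': [0.473, 0.295, 0.014], 'ee_rot': [-1.718, -2.082, -0.459], 'force': [0.6, -0.364, -0.292], 'width': 0.997, 'gripper_force': 0.0}
```

Request:
{"api": "jog_arm", "payload": {"motion": [[[0, 0, 0, 0, 0, 0, 0.3], [0, 0, 0, 0, 0, 0, 0.5], [0, 0, 0, 0, 0, 0, 0.5], [0, 0, 0, 0, 0, 0, 0.5], [0, 0, 0, 0, 0, 0, 0.5], [0, 0, 0, 0, 0, 0, 0.5]]], "force": 20}}

```text
clock: 4.85
position: [0.4733, 0.2948, 0.0141]
ee_rot: [-1.719, -2.083, -0.461]
force: [0.1, -0.0, 0.1]
width: 0.614
gripper_force: 0.0
```

Request:
{"api": "jog_arm", "payload": {"motion": [[[0.005, 0, -0.0087, 0, 0, 0, 0.5], [0.01, 0, -0.0173, 0, 0, 0, 0.5], [0.015, 0, -0.026, 0, 0, 0, 0.5], [0.02, 0, -0.0346, 0, 0, 0, 0.5], [0.03, 0, -0.052, 0, 0, 0, 0.5], [0.04, 0, -0.0693, 0, 0, 0, 0.5], [0.05, 0, -0.0866, 0, 0, 0, 0.5], [0.06, 0, -0.104, 0, 0, 0, 0.5], [0.07, 0, -0.121, 0, 0, 0, 0.5], [0.07, 0, -0.121, 0, 0, 0, 0.5]]]}}

```text
clock: 5.68
position: [0.4752, 0.2955, 0.1586]
ee_rot: [-1.718, -2.086, -0.469]
force: [0.8, 0.5, -0.9]
width: 0.252
gripper_force: 0.0
```

```bash
python3 - <<'E'
from h import *
st()
h_=np.array([np.cos(.3),np.sin(.3),0]); RU=frame(.866*h_-[0,0,.5],np.cross([0,0,1],h_))
delta(RU,grasp=[.47,.155,.2])
S=get_image("scene");save(cv2.resize(S[80:230,100:300],(800,600),interpolation=cv2.INTER_CUBIC),"c.png")
E
```

```text
{'clock': 5.683, 'joints': [-0.466, 0.366, 0.23, 1.95, -0.771, 0.955, 0.439], 'position': [0.475, 0.296, 0.159], 'ee_rot': [-1.718, -2.086, -0.469], 'force': [0.77, 0.537, -0.871], 'width': 0.252, 'gripper_force': 0.0}
tcp [0.4856 0.1598 0.1906] d [-0.1009 -0.0153 -0.0956] w [-0.4653 -1.1515 -1.7617] rows 17.2
```

View pics/c.png

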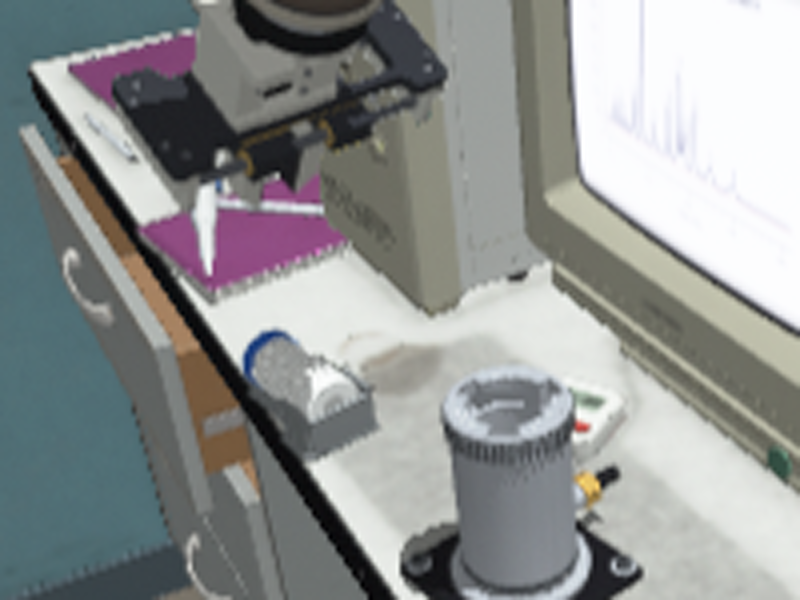

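The fingers had not finished closing before the lift. The picture shows the cartridge still in its tray (blue cap at (270,350)) and the hand empty. I reopen, check where it lies, go down and close for longer.

Request:
{"api": "jog_arm", "payload": {"motion": [[[0, 0, 0, 0, 0, 0, -1], [0, 0, 0, 0, 0, 0, -1], [0, 0, 0, 0, 0, 0, -1], [0, 0, 0, 0, 0, 0, -1], [0, 0, 0, 0, 0, 0, -1], [-0.01, 0, 0.0173, 0, 0, 0, -1], [-0.02, 0, 0.0346, 0, 0, 0, -1], [-0.03, 0, 0.052, 0, 0, 0, -1], [-0.04, 0, 0.069, 0, 0, 0, -1], [-0.04, 0, 0.069, 0, 0, 0, -1]]]}}

```text
clock: 6.57
position: [0.4711, 0.2939, 0.0704]
ee_rot: [-1.72, -2.081, -0.454]
force: [-0.9, 0.4, 0.3]
width: 0.925
gripper_force: 0.0
```

```bash
python3 - <<'E'
from h import *
st(); delta(RP,grasp=[.4758,.286,.0315])
get_image("scene")
r=silhouettes("cartridge","scene")[0]; m=r["mask"].astype(float); print(r["p"],r["pixel"],m.sum())
print(fit([("scene",m)],M["cartridge"],(.476,.286,-1.38)))
E
```

```text
{'clock': 6.567, 'joints': [-0.418, 0.493, 0.174, 2.024, -0.89, 0.818, 0.612], 'position': [0.471, 0.294, 0.07], 'ee_rot': [-1.72, -2.081, -0.454], 'force': [-0.94, 0.357, 0.344], 'width': 0.925, 'gripper_force': 0.0}
tcp [0.474  0.2952 0.0152] d [-0.0269  0.0034  0.0482] w [-0.0047  0.0012 -0.0028] rows 1.3
0.84 [171.1, 174.1] 392.0
(array([ 0.47861477,  0.2905754 , -1.35562298]), np.float64(0.1816110241048715))
```

Request:
{"api": "jog_arm", "payload": {"motion": [[[-0.01, 0.002, 0.0173, 0, 0, 0, -1], [-0.02, 0.002, 0.0346, 0, 0, 0, -1], [-0.0275, 0.002, 0.048, 0, 0, 0, -1], [-0.0275, 0.002, 0.048, 0, 0, 0, -1], [-0.0275, 0.002, 0.048, 0, 0, 0, 0], [-0.0275, 0.002, 0.048, 0, 0, 0, 0.3], [-0.0275, 0.002, 0.048, 0, 0, 0, 0.5], [-0.0275, 0.002, 0.048, 0, 0, 0, 0.5], [-0.0275, 0.002, 0.048, 0, 0, 0, 0.5], [-0.0275, 0.002, 0.048, 0, 0, 0, 0.5]]], "force": 20}}

```text
clock: 7.5
position: [0.4754, 0.2955, 0.0192]
ee_rot: [-1.719, -2.084, -0.462]
force: [-0.4, 0.8, -0.2]
width: 0.617
gripper_force: 0.0
```

Request:
{"api": "jog_arm", "payload": {"motion": [[[0, 0, 0, 0, 0, 0, 0.5], [0, 0, 0, 0, 0, 0, 0.5], [0, 0, 0, 0, 0, 0, 0.5], [0, 0, 0, 0, 0, 0, 0.5]]]}}

```text
clock: 7.83
position: [0.4744, 0.2953, 0.0185]
ee_rot: [-1.718, -2.083, -0.46]
force: [-1.4, -0.5, -1.2]
width: 0.357
gripper_force: 16.9
```

Request:
{"api": "jog_arm", "payload": {"motion": [[[0, 0, 0, 0, 0, 0, 0.5], [0.005, 0, -0.0087, 0, 0, 0, 0.5], [0.01, 0, -0.0173, 0, 0, 0, 0.5], [0.01, 0, -0.0173, 0, 0, 0, 0.5]]]}}

```text
clock: 8.17
position: [0.4766, 0.2957, 0.0409]
ee_rot: [-1.719, -2.084, -0.465]
force: [1.8, 0.1, -1.6]
width: 0.361
gripper_force: 16.6
```

```bash
python3 - <<'E'
from h import *
st()
S=get_image("scene");
for q in("cartridge","tray"):
  for r in silhouettes(q,"scene")[:2]: print(q,r["p"],r["pixel"],r["mask"].sum())
save(cv2.resize(S[120:220,130:230],(600,600),interpolation=cv2.INTER_CUBIC),"d.png")
E
```

```text
{'clock': 8.167, 'joints': [-0.397, 0.545, 0.146, 2.034, -0.944, 0.768, 0.685], 'position': [0.477, 0.296, 0.041], 'ee_rot': [-1.719, -2.084, -0.465], 'force': [1.797, 0.058, -1.591], 'width': 0.361, 'gripper_force': 16.634}
cartridge 0.73 [179.4, 172.9] 247
tray 0.55 [176.7, 184.5] 409
```

View pics/d.png

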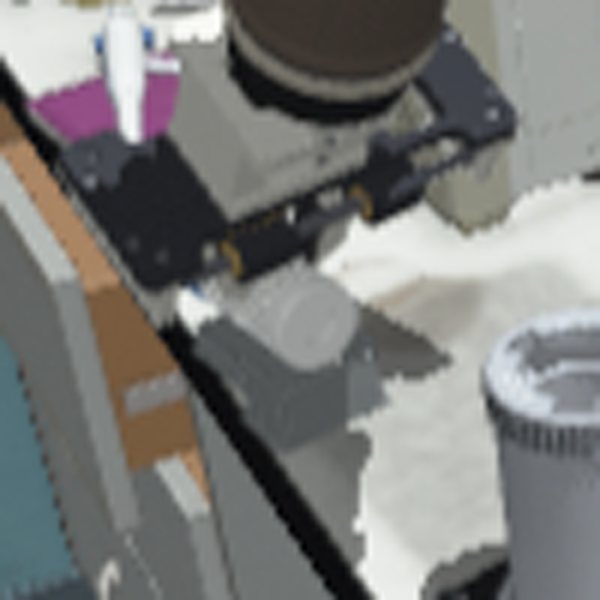

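The cartridge is held and has risen: its white face is at (305,320), above the walls, and the tray stays on the bench. I lift on.

Request:
{"api": "jog_arm", "payload": {"motion": [[[0.01, 0, -0.0173, 0, 0, 0, 0.5], [0.02, 0, -0.0346, 0, 0, 0, 0.5], [0.03, 0, -0.052, 0, 0, 0, 0.5], [0.045, 0, -0.0779, 0, 0, 0, 0.5], [0.06, 0, -0.104, 0, 0, 0, 0.5], [0.075, 0, -0.13, 0, 0, 0, 0.5], [0.075, 0, -0.13, 0, 0, 0, 0.5], [0.075, 0, -0.13, 0, 0, 0, 0.5]]]}}

```text
clock: 8.98
position: [0.4762, 0.2957, 0.1905]
ee_rot: [-1.718, -2.085, -0.466]
force: [-1.1, -0.0, -1.2]
width: 0.252
gripper_force: 0.0
```

```bash
cat >> h.py <<'E'
h_=np.array([np.cos(.3),np.sin(.3),0]); RU=frame(.866*h_-[0,0,.5],np.cross([0,0,1],h_))
E
python3 - <<'E'
from h import *
st(); delta(RU,grasp=[.46,.165,.2])
get_image("scene")
for q in("cartridge","tray"):
  for r in silhouettes(q,"scene")[:2]: print(q,r["p"],r["pixel"],r["mask"].sum())
E
```

```text
{'clock': 8.983, 'joints': [-0.483, 0.329, 0.25, 1.911, -0.732, 1.014, 0.377], 'position': [0.476, 0.296, 0.19], 'ee_rot': [-1.718, -2.085, -0.466], 'force': [-1.126, -0.047, -1.21], 'width': 0.252, 'gripper_force': 0.0}
tcp [0.4756 0.1698 0.1906] d [-0.1068 -0.0245 -0.062 ] w [-0.4676 -1.1533 -1.761 ] rows 17.3
cartridge 0.8 [170.5, 172.8] 404
tray 0.67 [180.1, 184.0] 362
```

```bash
python3 - <<'E'
from h import *
np.set_printoptions(precision=1,suppress=True)
t=np.array([.4766,.2957,.0409]); z=RP[:,2]; y=Y_
for nm,p in dict(tcp=t,grasp=t-.019*z,tipL=t-y*.0165,tipR=t+y*.0165,padL=t-.019*z-y*.0165,padR=t-.019*z+y*.0165,whiteface_lift22=np.array([.476,.285,.0535])+.045*C_,whiteface_rest=np.array([.476,.285,.0315])+.045*C_).items():
    q=proj("scene",p)[0]; print(nm,q,(q-[130,120])*6)
S=get_image("scene"); T=get_image("top")
for n in("scene","top"):
    c=[r for r in silhouettes("cartridge",n) if abs(r["pixel"][0]-168)<20]
    if c: m=c[0]["mask"].astype(float); b=fit([(n,m)],M["cartridge"],(.476,.286,-1.38)); print(n,np.round(b[0],4),b[1],m.sum())
    c=[r for r in silhouettes("tray",n) if abs(r["pixel"][0]-178)<20]
    if c: print("tray",c[0]["pixel"])
ov=np.vstack([cv2.resize(S[140:210,130:230],(600,420),interpolation=cv2.INTER_CUBIC)]); save(ov,"e.png")
E
```

```text
tcp [172.3 170.5] [253.7 302.7]
grasp [173.1 167.1] [258.8 282.4]
tipL [167.3 172.7] [224.  316.2]
tipR [177.2 168.2] [282.9 289.5]
padL [168.1 169.3] [228.7 295.9]
padR [178.1 164.9] [288.5 269.1]
whiteface_lift22 [181.3 175.3] [307.9 331.8]
whiteface_rest [182.4 181.7] [314.6 370.1]
scene [ 0.5  0.3 -1.1] 0.23672549232270956 402.0
tray [178.0, 184.6]
```

View pics/e.png

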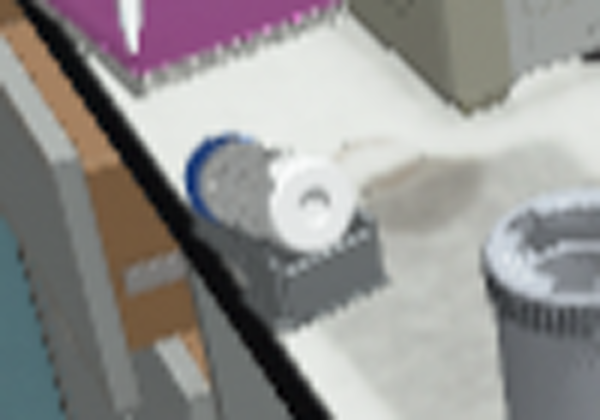

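The cartridge was knocked skew by the early closing. Its white end now rests on the tray walls at (312,203) in the crop, with the blue end at (220,180) still in the tray and the tray unmoved. I back off to measure its new pose with both cameras.

Request:
{"api": "jog_arm", "payload": {"motion": [[[0.211, -0.06, 0.0645, 0, 0, 0, -1], [0.211, -0.06, 0.0645, 0, 0, 0, -1], [0.211, -0.06, 0.0645, 0, 0, 0, -1], [0.211, -0.06, 0.0645, 0, 0, 0, -1], [0.211, -0.06, 0.0645, 0, 0, 0, -1], [0.211, -0.06, 0.0645, 0, 0, 0, -1], [0.211, -0.06, 0.0645, 0, 0, 0, -1]]]}}

```text
clock: 10.02
position: [0.3708, 0.5002, 0.2397]
ee_rot: [-1.708, -2.088, -0.46]
force: [0.4, -0.4, 0.5]
width: 0.705
gripper_force: 0.0
```

```bash
cat > cf.py <<'E'
from h import *
def ren(n,p):  # p: x,y,z of centre, yaw, pitch(white up)
    d=np.array([np.cos(p[3])*np.cos(p[4]),np.sin(p[3])*np.cos(p[4]),np.sin(p[4])])
    A=frame(d,[-np.sin(p[3]),np.cos(p[3]),0]); w=cyl(.022,-.045,.045)@A.T+np.array(p[:3])
    m=np.zeros((1536,2048),np.uint8); cv2.fillConvexPoly(m,cv2.convexHull(np.round(proj(n,w)*4+1.5).astype(np.int32)),255)
    return cv2.resize(m,(512,384),interpolation=cv2.INTER_AREA)/255.
def end(n,p,s,r=.022):
    d=np.array([np.cos(p[3])*np.cos(p[4]),np.sin(p[3])*np.cos(p[4]),np.sin(p[4])]);return np.array(p[:3])+s*.045*d
def fit5(masks,p0):
    def c(p): 
        e=0
        for n,m in masks:
            q=ren(n,p); e+=1-np.minimum(q,m).sum()/np.maximum(q,m).sum()
        return e
    best=None
    for dy in(-.2,0,.2):
      for dp in(0,.25):
        q0=np.array(p0)+[0,0,0,dy,dp]; S=np.vstack([q0]+[q0+np.eye(5)[i]*v for i,v in enumerate((.01,.01,.008,.15,.15))])
        r=minimize(c,q0,method="Nelder-Mead",options=dict(initial_simplex=S,xatol=3e-4,fatol=2e-4,maxfev=300))
        if best is None or r.fun<best.fun: best=r
    return best.x,best.fun/len(masks)
E
python3 - <<'E'
from cf import *
np.set_printoptions(precision=3,suppress=True)
st(); I={n:get_image(n) for n in("scene","top")}; ms=[]
for n in I:
    np.save(f"I_{n}.npy",I[n])
    c=[r for r in silhouettes("cartridge",n) if abs(r["pixel"][0]-168)<25]
    if c:
        m=c[0]["mask"].astype(float); ms.append((n,m)); print(n,c[0]["p"],c[0]["pixel"],m.sum())
    c=[r for r in silhouettes("tray",n) if abs(r["pixel"][0]-178)<25]
    if c: print("tray",c[0]["pixel"],c[0]["p"])
    hsv=cv2.cvtColor(I[n],cv2.COLOR_RGB2HSV); b=((abs(hsv[...,0].astype(int)-112)<12)&(hsv[...,1]>130)); b[:, :140]=0;b[:,200:]=0;b[:150]=0;b[270:]=0
    ys,xs=np.nonzero(b); print("blue",len(xs),xs.mean() if len(xs) else 0,ys.mean() if len(xs) else 0)
p,f=fit5(ms,(.478,.288,.04,-1.25,.1)); print(p,f)
for s in(-1,0,1): print(s,end("",p,s),proj("scene",end("",p,s)),proj("top",end("",p,s)))
E
```

```text
{'clock': 10.017, 'joints': [-0.859, 0.253, 0.15, 1.871, -0.67, 0.858, -0.112], 'position': [0.371, 0.5, 0.24], 'ee_rot': [-1.708, -2.088, -0.46], 'force': [0.406, -0.405, 0.51], 'width': 0.705, 'gripper_force': 0.0}
scene 0.7 [171.5, 174.2] 350.0
tray [177.9, 185.1] 0.85
blue 21 162.47619047619048 168.04761904761904
top 0.85 [164.2, 238.8] 529.0
tray [180.3, 241.4] 0.64
blue 61 151.54098360655738 244.1639344262295
[ 0.476  0.281  0.045 -1.457  0.36 ] 0.11650966050450062
-1 [0.472 0.323 0.029] [[168.101 169.917]] [[153.013 241.688]]
0 [0.476 0.281 0.045] [[173.87  171.821]] [[167.515 239.894]]
1 [0.481 0.239 0.061] [[180.069 173.868]] [[182.347 238.059]]
```

```bash
python3 - <<'E'
from cf import *
np.set_printoptions(precision=3,suppress=True)
I=np.load("I_top.npy"); get_image("top"); get_image("scene")
m={n:[r for r in silhouettes("cartridge",n) if abs(r["pixel"][0]-168)<25][0]["mask"].astype(float) for n in("top","scene")}
for n in m: 
    q=cv2.moments(m[n]); print(n,q["m10"]/q["m00"],q["m01"]/q["m00"],np.degrees(.5*np.arctan2(2*q["mu11"],q["mu20"]-q["mu02"])))
from scipy.optimize import minimize
for pitch in(.3,.36,.42):
    def c(v):
        r=ren("top",[v[0],v[1],.045,v[2],pitch]); return 1-np.minimum(r,m["top"]).sum()/np.maximum(r,m["top"]).sum()
    S=np.array([[.476,.283,-1.4],[.486,.283,-1.4],[.476,.293,-1.4],[.476,.283,-1.2]])
    r=minimize(c,S[0],method="Nelder-Mead",options=dict(initial_simplex=S,xatol=2e-4,fatol=1e-4)); 
    p=[r.x[0],r.x[1],.045,r.x[2],pitch]; qs=ren("scene",p); print(pitch,r.x,r.fun, 1-np.minimum(qs,m["scene"]).sum()/np.maximum(qs,m["scene"]).sum())
    k=cv2.moments(ren("top",p)); print(np.degrees(.5*np.arctan2(2*k["mu11"],k["mu20"]-k["mu02"])))
b,f=fit5([("scene",m["scene"])],(.476,.285,.045,-1.4,.3)); print("scene only",b,f)
E
```

```text
top 166.88715277777777 239.89930555555554 -10.767048022057427
scene 174.95238095238096 172.1058201058201 19.92002552067524
0.3 [ 0.477  0.283 -1.384] 0.07121737195180122 0.10987434358589643
-11.169261373273777
0.36 [ 0.476  0.283 -1.394] 0.06651084672810048 0.14396327064379866
-10.946311960537676
0.42 [ 0.477  0.283 -1.409] 0.056674061091313455 0.1768179549243245
-10.610459922102677
scene only [ 0.483  0.297  0.032 -1.429  0.326] 0.0476923544365333
```

```bash
python3 - <<'E'
from h import *
st(); delta(RP,grasp=[.4757,.285,.0433+.09])
E
```

```text
{'clock': 10.517, 'joints': [-0.852, 0.254, 0.156, 1.874, -0.669, 0.858, -0.109], 'position': [0.376, 0.494, 0.238], 'ee_rot': [-1.72, -2.082, -0.461], 'force': [0.106, -0.021, -0.34], 'width': 1.0, 'gripper_force': 0.0}
tcp [0.4739 0.2942 0.117 ] d [-0.2467  0.0584 -0.0025] w [ 0.0005  0.0002 -0.0013] rows 6.1
```

Request:
{"api": "jog_arm", "payload": {"motion": [[[-0.2467, 0.0584, -0.0025, 0, 0, 0, -1], [-0.2467, 0.0584, -0.0025, 0, 0, 0, -1], [-0.2467, 0.0584, -0.0025, 0, 0, 0, -1], [-0.2467, 0.0584, -0.0025, 0, 0, 0, -1], [-0.2467, 0.0584, -0.0025, 0, 0, 0, -1], [-0.2467, 0.0584, -0.0025, 0, 0, 0, -1], [-0.2467, 0.0584, -0.0025, 0, 0, 0, -1], [-0.2467, 0.0584, -0.0025, 0, 0, 0, -1], [-0.2467, 0.0584, -0.0025, 0, 0, 0, -1], [-0.2467, 0.0584, -0.0025, 0, 0, 0, -1]]]}}

```text
clock: 11.35
position: [0.4731, 0.2965, 0.1178]
ee_rot: [-1.716, -2.084, -0.462]
force: [0.1, 0.9, -0.2]
width: 0.999
gripper_force: 0.0
```

```bash
python3 - <<'E'
from h import *
st(); delta(RP,grasp=[.4757,.285,.0433])
E
```

```text
{'clock': 11.35, 'joints': [-0.444, 0.422, 0.201, 1.987, -0.822, 0.89, 0.514], 'position': [0.473, 0.296, 0.118], 'ee_rot': [-1.716, -2.084, -0.462], 'force': [0.088, 0.889, -0.224], 'width': 0.999, 'gripper_force': 0.0}
tcp [0.4739 0.2942 0.027 ] d [-0.0475  0.0003  0.0774] w [-0.0004 -0.0011  0.0017] rows 2.2
```

Request:
{"api": "jog_arm", "payload": {"motion": [[[-0.011, 0, 0.0185, 0, 0, 0, -1], [-0.022, 0, 0.037, 0, 0, 0, -1], [-0.033, 0, 0.0555, 0, 0, 0, -1], [-0.042, 0, 0.0706, 0, 0, 0, -1], [-0.0467, 0, 0.0778, 0, 0, 0, -1], [-0.0467, 0, 0.0778, 0, 0, 0, -1], [-0.0467, 0, 0.0778, 0, 0, 0, -1]]]}}

```text
clock: 11.93
position: [0.4737, 0.2945, 0.0271]
ee_rot: [-1.717, -2.084, -0.461]
force: [-0.0, -0.5, 0.4]
width: 1.001
gripper_force: 0.0
```

Request:
{"api": "jog_arm", "payload": {"motion": [[[0, 0, 0, 0, 0, 0, 0.6], [0, 0, 0, 0, 0, 0, 0.6], [0, 0, 0, 0, 0, 0, 0.6], [0, 0, 0, 0, 0, 0, 0.6], [0, 0, 0, 0, 0, 0, 0.6], [0, 0, 0, 0, 0, 0, 0.6], [0, 0, 0, 0, 0, 0, 0.6], [0, 0, 0, 0, 0, 0, 0.6], [0, 0, 0, 0, 0, 0, 0.6], [0, 0, 0, 0, 0, 0, 0.6]]], "force": 25}}

```text
clock: 12.77
position: [0.4741, 0.2936, 0.0265]
ee_rot: [-1.719, -2.083, -0.461]
force: [0.4, 0.1, 0.6]
width: 0.44
gripper_force: 24.8
```

Request:
{"api": "jog_arm", "payload": {"motion": [[[0, 0, 0, 0, 0, 0, 0.6], [0.005, 0, -0.0087, 0, 0, 0, 0.6], [0.01, 0, -0.0173, 0, 0, 0, 0.6], [0.02, 0, -0.0346, 0, 0, 0, 0.6], [0.03, 0, -0.052, 0, 0, 0, 0.6], [0.04, 0, -0.0693, 0, 0, 0, 0.6], [0.05, 0, -0.0866, 0, 0, 0, 0.6], [0.06, 0, -0.104, 0, 0, 0, 0.6], [0.07, 0, -0.121, 0, 0, 0, 0.6], [0.07, 0, -0.121, 0, 0, 0, 0.6]]]}}

```text
clock: 13.6
position: [0.4755, 0.2942, 0.1709]
ee_rot: [-1.718, -2.086, -0.468]
force: [0.3, -0.0, -1.1]
width: 0.436
gripper_force: 24.6
```

```bash
python3 - <<'E'
from cf import *
np.set_printoptions(precision=3,suppress=True)
st()
get_image("scene")
for q in("cartridge","tray"):
  for r in silhouettes(q,"scene")[:2]: print(q,r["p"],r["pixel"],r["mask"].sum())
d=np.cos(.33)*C_+np.array([0,0,np.sin(.33)])
dt=RP.T@d; print("cart axis in tool",dt)
# target: cart axis vertical, tool heading azimuth
for az in(.1,.3,.5):
    h=np.array([np.cos(az),np.sin(az),0]); zt=h*np.sqrt(1-dt[2]**2)+np.array([0,0,dt[2]]); RU=frame(zt,np.cross([0,0,1],h)); print(az,RU@dt); delta(RU,grasp=[.46,.165,.17])
E
```

```text
{'clock': 13.6, 'joints': [-0.469, 0.35, 0.236, 1.936, -0.754, 0.977, 0.416], 'position': [0.476, 0.294, 0.171], 'ee_rot': [-1.718, -2.086, -0.468], 'force': [0.326, -0.031, -1.072], 'width': 0.436, 'gripper_force': 24.616}
tray 0.86 [177.8, 184.3] 434
cart axis in tool [-0.657 -0.    -0.754]
0.1 [ 0. -0.  1.]
tcp [0.472 0.166 0.156] d [-0.113 -0.025 -0.053] w [-0.151 -0.995 -1.555] rows 14.8
0.3 [ 0. -0.  1.]
tcp [0.472 0.169 0.156] d [-0.111 -0.025 -0.052] w [-0.171 -0.921 -1.759] rows 15.9
0.5 [ 0. -0.  1.]
tcp [0.471 0.171 0.156] d [-0.109 -0.026 -0.051] w [-0.19  -0.836 -1.96 ] rows 17.1
```

Request:
{"api": "jog_arm", "payload": {"motion": [[[-0.02, -0.005, -0.03, -0.017, -0.092, -0.176, 0.6], [-0.03, -0.008, -0.05, -0.034, -0.184, -0.352, 0.6], [-0.04, -0.01, -0.06, -0.05, -0.276, -0.528, 0.6], [-0.05, -0.013, -0.065, -0.067, -0.36, -0.69, 0.6], [-0.06, -0.015, -0.069, -0.09, -0.48, -0.9, 0.6], [-0.07, -0.018, -0.069, -0.1, -0.55, -1.05, 0.6], [-0.08, -0.02, -0.069, -0.115, -0.62, -1.18, 0.6], [-0.09, -0.025, -0.069, -0.13, -0.7, -1.33, 0.6], [-0.1, -0.025, -0.069, -0.14, -0.77, -1.47, 0.6], [-0.101, -0.025, -0.069, -0.15, -0.83, -1.58, 0.6]]]}}

```text
clock: 14.58
position: [0.471, 0.1677, 0.1737]
ee_rot: [0.476, 2.772, 0.303]
force: [0.8, -2.0, -0.7]
width: 0.435
gripper_force: 24.7
```

```bash
cat >> h.py <<'E'
dt=np.array([-.657,0,-.754]); h_=np.array([np.cos(.3),np.sin(.3),0]); RU=frame(h_*.657+np.array([0,0,-.754]),np.cross([0,0,1],h_))
E
python3 - <<'E'
from h import *
st(); delta(RU,grasp=[.46,.165,.19])
E
```

```text
{'clock': 14.583, 'joints': [-0.627, 0.034, 0.174, 2.253, 0.01, 0.476, 0.769], 'position': [0.471, 0.168, 0.174], 'ee_rot': [0.476, 2.772, 0.303], 'force': [0.764, -2.009, -0.66], 'width': 0.435, 'gripper_force': 24.662}
tcp [0.4718 0.1686 0.1758] d [-0.0009  0.0017 -0.0015] w [-0.0662 -0.3433 -0.6506] rows 5.9
```

Request:
{"api": "jog_arm", "payload": {"motion": [[[0, 0.0017, -0.0015, -0.066, -0.343, -0.65, 0.6], [0, 0.0017, -0.0015, -0.066, -0.343, -0.65, 0.6], [0, 0.0017, -0.0015, -0.066, -0.343, -0.65, 0.6], [0, 0.0017, -0.0015, -0.066, -0.343, -0.65, 0.6], [0, 0.0017, -0.0015, -0.066, -0.343, -0.65, 0.6], [0, 0.0017, -0.0015, -0.066, -0.343, -0.65, 0.6], [0, 0.0017, -0.0015, -0.066, -0.343, -0.65, 0.6], [0, 0.0017, -0.0015, -0.066, -0.343, -0.65, 0.6]]]}}

```text
clock: 15.25
position: [0.4744, 0.165, 0.1764]
ee_rot: [-0.228, 2.471, 0.143]
force: [0.1, -1.0, -0.9]
width: 0.433
gripper_force: 24.7
```

```bash
python3 - <<'E'
from h import *
st(); delta(RU,grasp=[.46,.165,.19])
I={n:get_image(n) for n in("scene","top")}; 
for n in I:
  np.save(f"I_{n}.npy",I[n])
  for q in("cartridge","tray"):
    for r in silhouettes(q,n)[:3]:
      k=cv2.moments(r["mask"].astype(float)); print(n,q,round(r["p"],2),r["pixel"],r["mask"].sum(),np.degrees(.5*np.arctan2(2*k["mu11"],k["mu20"]-k["mu02"])))
print(proj("scene",[[.46,.165,.1],[.46,.165,.145],[.46,.165,.237]]),proj("top",[[.46,.165,.1],[.46,.165,.237]]))
save(cv2.resize(I["scene"][80:230,130:280],(600,600),interpolation=cv2.INTER_CUBIC),"f.png")
E
```

```text
{'clock': 15.25, 'joints': [-0.643, -0.031, 0.023, 2.505, 1.423, 0.222, -0.211], 'position': [0.474, 0.165, 0.176], 'ee_rot': [-0.228, 2.471, 0.143], 'force': [0.123, -1.033, -0.911], 'width': 0.433, 'gripper_force': 24.702}
tcp [0.4718 0.1686 0.1758] d [ 0.0019  0.004  -0.0005] w [-0.0277 -0.0497 -0.1066] rows 1.0
scene cartridge 0.79 [174.4, 158.0] 361 -66.50440164070993
top cartridge 0.68 [201.4, 240.0] 370 68.8842988416388
top tray 0.74 [362.4, 238.4] 361 -9.185239423323356
top tray 0.56 [172.5, 239.7] 659 -12.328900496164573
top tray 0.28 [363.1, 174.4] 308 -39.96870543356325
[[180.83273458 177.93964494]
 [178.1965036  163.01290308]
 [172.2533043  129.36160227]] [[208.57520838 245.92362791]
 [202.5842277  242.1377881 ]]
```

View pics/f.png

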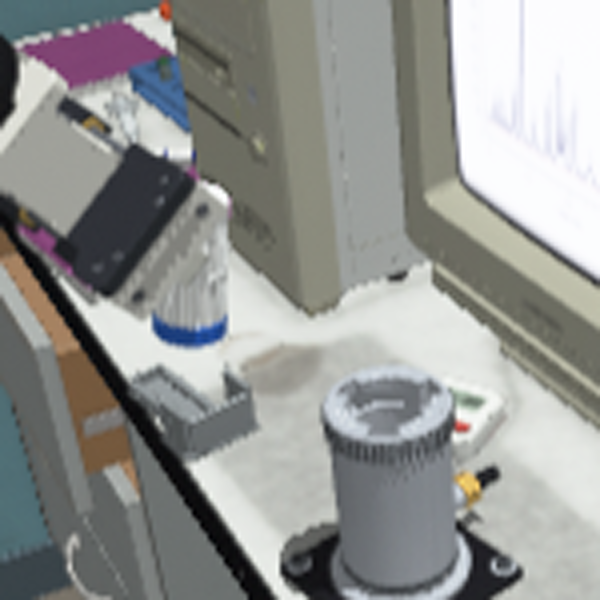

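Blue end is down at (190,335) in the crop and the cartridge is nearly upright in the hand; the empty tray at (200,410) has not moved. Those were the 10 pictures, so from here I use numbers only. Moving to the standing place.

```bash
python3 - <<'E'
from h import *
delta(RU,grasp=[.49,.165,.10])
E
```

```text
tcp [0.5018 0.1686 0.0858] d [ 0.0357 -0.0063  0.0883] w [-0.0285 -0.0494 -0.112 ] rows 2.3
```

Request:
{"api": "jog_arm", "payload": {"motion": [[[0.01, -0.002, 0.02, -0.028, -0.049, -0.112, 0.6], [0.02, -0.004, 0.04, -0.028, -0.049, -0.112, 0.6], [0.03, -0.006, 0.07, -0.028, -0.049, -0.112, 0.6], [0.0357, -0.006, 0.0883, -0.028, -0.049, -0.112, 0.6], [0.0357, -0.006, 0.0883, -0.028, -0.049, -0.112, 0.6], [0.0357, -0.006, 0.0883, -0.028, -0.049, -0.112, 0.6]]]}}

```text
clock: 16.05
position: [0.5004, 0.1547, 0.0953]
ee_rot: [-0.367, 2.412, 0.083]
force: [0.9, -1.0, -3.1]
width: 0.438
gripper_force: 24.7
```

```bash
python3 - <<'E'
from cf import *
st(); delta(RU,grasp=[.49,.165,.05])
I={n:get_image(n) for n in("scene","top")}; np.set_printoptions(precision=3,suppress=True)
for n in I:
  np.save(f"I_{n}.npy",I[n])
  hsv=cv2.cvtColor(I[n],cv2.COLOR_RGB2HSV); b=((abs(hsv[...,0].astype(int)-112)<14)&(hsv[...,1]>120)).astype(np.uint8); b[:,:150]=0;b[:,250:]=0;b[:130]=0;b[280:]=0
  k,l,sx,cen=cv2.connectedComponentsWithStats(b); print(n,[(sx[i].tolist(),cen[i].round(1).tolist()) for i in range(1,k) if sx[i,4]>6])
  for r in silhouettes("cartridge",n)[:2]: 
      k=cv2.moments(r["mask"].astype(float)); ys,xs=np.nonzero(r["mask"]); print(n,round(r["p"],2),r["pixel"],r["mask"].sum(),xs.min(),xs.max(),ys.min(),ys.max())
print(proj("scene",[[.49,.165,.057],[.49,.165,.147]]))
E
```

```text
{'clock': 16.05, 'joints': [0.004, 0.307, -0.653, 2.564, 2.301, 0.531, -0.921], 'position': [0.5, 0.155, 0.095], 'ee_rot': [-0.367, 2.412, 0.083], 'force': [0.914, -0.98, -3.109], 'width': 0.438, 'gripper_force': 24.717}
tcp [0.5018 0.1686 0.0358] d [0.0341 0.0152 0.0484] w [-0.0362 -0.0146  0.0154] rows 1.5
scene [([186, 185, 17, 7, 56], [194.7, 189.0])]
scene 0.66 [193.7, 188.0] 190 187 202 170 192
top []
[[193.862 187.632]
 [189.466 158.74 ]]
```

```bash
cat >> h.py <<'E'
RU0=frame([.657,0,-.754],[0,1,0])
E
python3 - <<'E'
from h import *
delta(RU0,grasp=[.535,.205,.115]); st()
E
```

```text
tcp [0.5474 0.205  0.1008] d [-0.0525  0.036   0.0322] w [ 0.1562 -0.0155  0.2427] rows 2.3
{'clock': 16.25, 'joints': [-0.002, 0.307, -0.645, 2.564, 2.295, 0.525, -0.916], 'position': [0.499, 0.153, 0.093], 'ee_rot': [-0.366, 2.419, 0.079], 'force': [0.222, 0.063, -1.314], 'width': 0.439, 'gripper_force': 24.708}
```

Request:
{"api": "jog_arm", "payload": {"motion": [[[-0.0525, 0.036, 0.0322, 0.156, -0.0155, 0.243, 0.6], [-0.0525, 0.036, 0.0322, 0.156, -0.0155, 0.243, 0.6], [-0.0525, 0.036, 0.0322, 0.156, -0.0155, 0.243, 0.6], [-0.0525, 0.036, 0.0322, 0.156, -0.0155, 0.243, 0.6], [-0.0525, 0.036, 0.0322, 0.156, -0.0155, 0.243, 0.6], [-0.0525, 0.036, 0.0322, 0.156, -0.0155, 0.243, 0.6]]]}}

```text
clock: 16.75
position: [0.5475, 0.2078, 0.1049]
ee_rot: [-0.008, 2.417, 0.005]
force: [-0.0, -0.5, -1.2]
width: 0.435
gripper_force: 24.7
```

```bash
python3 - <<'E'
from h import *
st(); delta(RU0,grasp=[.535,.205,.115]);delta(RU0,grasp=[.535,.205,.048])
E
```

```text
{'clock': 16.75, 'joints': [-0.317, 0.378, -0.569, 2.383, 1.775, 0.705, -0.836], 'position': [0.547, 0.208, 0.105], 'ee_rot': [-0.008, 2.417, 0.005], 'force': [-0.007, -0.49, -1.212], 'width': 0.435, 'gripper_force': 24.711}
tcp [0.5474 0.205  0.1008] d [ 0.0028 -0.0028  0.0029] w [0.0054 0.0077 0.0044] rows 0.1
tcp [0.5474 0.205  0.0338] d [ 0.0472 -0.0029  0.0531] w [0.0054 0.0077 0.0044] rows 1.7
```

Request:
{"api": "jog_arm", "payload": {"motion": [[[0.01, -0.002, 0.0115, 0, 0, 0, 0.6], [0.02, -0.002, 0.023, 0, 0, 0, 0.6], [0.03, -0.002, 0.0344, 0, 0, 0, 0.6], [0.038, -0.002, 0.0436, 0, 0, 0, 0.6], [0.041, -0.002, 0.047, 0, 0, 0, 0.6], [0.041, -0.002, 0.047, 0, 0, 0, 0.6], [0.041, -0.002, 0.047, 0, 0, 0, 0.6]]]}}

```text
clock: 17.33
position: [0.5477, 0.2045, 0.0408]
ee_rot: [-0.005, 2.42, 0.003]
force: [-0.2, -0.1, -1.6]
width: 0.439
gripper_force: 24.7
```

```bash
python3 - <<'E'
from cf import *
st(); delta(RU0,grasp=[.535,.205,.044])
I={n:get_image(n) for n in("scene","top")}; np.set_printoptions(precision=4,suppress=True)
for n in I:
  hsv=cv2.cvtColor(I[n],cv2.COLOR_RGB2HSV); b=((abs(hsv[...,0].astype(int)-112)<14)&(hsv[...,1]>120)).astype(np.uint8); b[:,:150]=0;b[:,250:]=0;b[:130]=0;b[280:]=0
  k,l,sx,cen=cv2.connectedComponentsWithStats(b); print(n,[(sx[i].tolist(),cen[i].round(1).tolist()) for i in range(1,k) if sx[i,4]>6])
  for i in range(1,k):
    if sx[i,4]>20:
      m=(l==i).astype(float)
      def c(v):
        r=np.zeros((1536,2048),np.uint8); cv2.fillConvexPoly(r,cv2.convexHull(np.round(proj(n,cyl(.022,v[2],v[2]+.012)+[v[0],v[1],0])*4+1.5).astype(np.int32)),255)
        cv2.fillConvexPoly(r,cv2.convexHull(np.round(proj(n,cyl(.022,v[2]+.012,v[2]+.09)+[v[0],v[1],0])*4+1.5).astype(np.int32)),0)
        r=cv2.resize(r,(512,384),interpolation=cv2.INTER_AREA)/255.; return 1-np.minimum(r,m).sum()/np.maximum(r,m).sum()
      for z in(0,.005,.01,.015):
        f=minimize(lambda v:c([v[0],v[1],z]),[.535,.205],method="Nelder-Mead",options=dict(initial_simplex=[[.535,.205],[.545,.205],[.535,.215]])); print(z,f.x,f.fun)
E
```

```text
{'clock': 17.333, 'joints': [-0.32, 0.554, -0.583, 2.426, 1.983, 0.84, -1.06], 'position': [0.548, 0.204, 0.041], 'ee_rot': [-0.005, 2.42, 0.003], 'force': [-0.211, -0.084, -1.639], 'width': 0.439, 'gripper_force': 24.711}
tcp [0.5474 0.205  0.0298] d [0.0075 0.0005 0.008 ] w [0.0033 0.0046 0.0027] rows 0.3
scene [([196, 187, 15, 6, 50], [203.2, 189.7])]
0 [0.5397 0.2236] 0.25428116288331326
0.005 [0.5365 0.2167] 0.25744848405302534
0.01 [0.5349 0.2112] 0.25635815416885166
0.015 [0.5329 0.2047] 0.2574276652210499
top []
```

Request:
{"api": "jog_arm", "payload": {"motion": [[[0.002, 0, 0.0023, 0, 0, 0, 0.6], [0.004, 0, 0.0046, 0, 0, 0, 0.6], [0.005, 0, 0.0057, 0, 0, 0, 0.6], [0.006, 0, 0.0069, 0, 0, 0, 0.6], [0.006, 0, 0.0069, 0, 0, 0, 0.6]]]}}

```text
clock: 17.85
position: [0.5487, 0.2057, 0.0321]
ee_rot: [-0.005, 2.417, 0.004]
force: [-3.6, -1.6, 11.7]
width: 0.437
gripper_force: 25.2
```

Request:
{"api": "jog_arm", "payload": {"motion": [[[0.001, 0, 0.0012, 0, 0, 0, 0.6], [0.001, 0, 0.0012, 0, 0, 0, 0.6], [0.001, 0, 0.0012, 0, 0, 0, 0.6]]]}}

```text
clock: 18.1
position: [0.5494, 0.2058, 0.0317]
ee_rot: [-0.004, 2.415, 0.005]
force: [-5.4, -2.0, 19.6]
width: 0.438
gripper_force: 25.4
```

Request:
{"api": "jog_arm", "payload": {"motion": [[[-0.001, 0, -0.0012, 0, 0, 0, 0.6], [-0.0012, 0, -0.0014, 0, 0, 0, 0.6], [-0.0012, 0, -0.0014, 0, 0, 0, -0.35], [-0.0012, 0, -0.0014, 0, 0, 0, -0.35], [-0.0012, 0, -0.0014, 0, 0, 0, -0.35], [-0.0012, 0, -0.0014, 0, 0, 0, -0.35], [-0.0012, 0, -0.0014, 0, 0, 0, -0.35], [-0.0012, 0, -0.0014, 0, 0, 0, -0.35]]]}}

```text
clock: 18.77
position: [0.5476, 0.2055, 0.0309]
ee_rot: [-0.005, 2.421, 0.004]
force: [-1.0, 0.2, -0.1]
width: 0.673
gripper_force: 0.0
```

```bash
python3 - <<'E'
from h import *
st(); S=get_image("scene")
for r in silhouettes("cartridge","scene")[:2]:
    ys,xs=np.nonzero(r["mask"]); print(round(r["p"],2),r["pixel"],r["mask"].sum(),xs.min(),xs.max(),ys.min(),ys.max())
print(proj("scene",[[.535,.205,0],[.535,.205,.09]]))
E
```

```text
{'clock': 18.767, 'joints': [-0.321, 0.583, -0.585, 2.429, 2.008, 0.862, -1.087], 'position': [0.548, 0.205, 0.031], 'ee_rot': [-0.005, 2.421, 0.004], 'force': [-1.015, 0.222, -0.14], 'width': 0.673, 'gripper_force': 0.0}
0.66 [201.6, 190.4] 222 196 211 163 196
[[205.2401482  191.22649218]
 [201.85951363 164.94238809]]
```

Request:
{"api": "jog_arm", "payload": {"motion": [[[0, 0, -0.01, 0, 0, 0, -0.35], [0, 0, -0.03, 0, 0, 0, -0.35], [0, 0, -0.06, 0, 0, 0, -0.35], [0, 0, -0.09, 0, 0, 0, -0.5], [0, 0, -0.12, 0, 0, 0, -1], [0, 0, -0.15, 0, 0, 0, -1], [0, 0, -0.18, 0, 0, 0, -1], [0, 0, -0.18, 0, 0, 0, -1]]]}}

```text
clock: 19.53
position: [0.4264, 0.2061, 0.1705]
ee_rot: [-0.006, 2.416, 0.01]
force: [0.4, 1.3, 0.5]
width: 0.975
gripper_force: 0.0
```

```bash
python3 - <<'E'
from cf import *
np.set_printoptions(precision=4,suppress=True)
st(); I={n:get_image(n) for n in("scene","top")}
P=[cyl(.022,0,.09)]
for n in I:
  for r in silhouettes("cartridge",n)[:2]:
    ys,xs=np.nonzero(r["mask"]); m=r["mask"].astype(float); print(n,round(r["p"],2),r["pixel"],m.sum(),xs.min(),xs.max(),ys.min(),ys.max(),fit([(n,m)],P,(.535,.205,0)), render(n,P,(.535,.205,0)).sum())
  for r in silhouettes("tray",n)[:1]: print("tray",r["pixel"],r["p"])
delta(down(np.pi/2),tcp=[.52,.205,.18])
E
```

```text
{'clock': 19.533, 'joints': [-0.419, 0.085, -0.706, 2.485, 1.333, 0.711, -0.658], 'position': [0.426, 0.206, 0.17], 'ee_rot': [-0.006, 2.416, 0.01], 'force': [0.417, 1.28, 0.512], 'width': 0.975, 'gripper_force': 0.0}
scene 0.82 [202.2, 179.9] 517.0 193 210 162 196 (array([0.5296, 0.2054, 0.0821]), np.float64(0.08374107193071245)) 550.0156862745098
tray [177.0, 182.5] 0.79
top 0.66 [194.9, 218.5] 327.0 186 206 210 230 (array([0.5304, 0.2053, 0.2713]), np.float64(0.07403108120913482)) 311.45098039215685
tray [173.2, 238.5] 0.65
tcp [0.52  0.205 0.18 ] d [-0.0783  0.0005  0.0488] w [0.0021 0.719  0.0035] rows 5.8
```

Request:
{"api": "jog_arm", "payload": {"motion": [[[-0.0727, -0.001, 0.0705, 0, 0.72, 0, -1], [-0.0727, -0.001, 0.0705, 0, 0.72, 0, -1], [-0.0727, -0.001, 0.0705, 0, 0.72, 0, -1], [-0.0727, -0.001, 0.0705, 0, 0.72, 0, -1], [-0.0727, -0.001, 0.0705, 0, 0.72, 0, -1], [-0.0727, -0.001, 0.0705, 0, 0.72, 0, -1], [-0.0727, -0.001, 0.0705, 0, 0.72, 0, -1], [-0.0727, -0.001, 0.0705, 0, 0.72, 0, -1]]]}}

```text
clock: 20.5
position: [0.5305, 0.2046, 0.1609]
ee_rot: [-0.004, 3.053, -0.008]
force: [-0.1, 1.4, -1.6]
width: 0.997
gripper_force: 0.0
```

```bash
python3 - <<'E'
from h import *
st(); delta(down(np.pi/2),tcp=[.53,.2053,.074])
E
```

```text
{'clock': 20.5, 'joints': [0.013, 0.411, -0.681, 1.793, 0.375, 0.983, 0.753], 'position': [0.53, 0.205, 0.161], 'ee_rot': [-0.004, 3.053, -0.008], 'force': [-0.101, 1.364, -1.636], 'width': 0.997, 'gripper_force': 0.0}
tcp [0.53   0.2053 0.074 ] d [0.0081 0.0011 0.0865] w [-0.0051  0.0882  0.0024] rows 2.1
```

Request:
{"api": "jog_arm", "payload": {"motion": [[[0.002, 0.001, 0.01, -0.005, 0.088, 0.002, -1], [0.004, 0.001, 0.03, -0.005, 0.088, 0.002, -1], [0.006, 0.001, 0.055, -0.005, 0.088, 0.002, -1], [0.008, 0.001, 0.075, -0.005, 0.088, 0.002, -1], [0.008, 0.001, 0.0865, -0.005, 0.088, 0.002, -1], [0.008, 0.001, 0.0865, -0.005, 0.088, 0.002, -1], [0.008, 0.001, 0.0865, -0.005, 0.088, 0.002, -1]]]}}

```text
clock: 21.08
position: [0.5299, 0.204, 0.0736]
ee_rot: [0.002, 3.136, -0.007]
force: [0.6, 1.0, 0.4]
width: 0.996
gripper_force: 0.0
```

```bash
python3 - <<'E'
from h import *
st(); delta(down(np.pi/2),tcp=[.53,.2053,.074])
E
```

```text
{'clock': 21.083, 'joints': [-0.016, 0.555, -0.638, 1.816, 0.419, 0.906, 0.724], 'position': [0.53, 0.204, 0.074], 'ee_rot': [0.002, 3.136, -0.007], 'force': [0.64, 0.964, 0.384], 'width': 0.996, 'gripper_force': 0.0}
tcp [0.53   0.2053 0.074 ] d [-0.0001  0.0013 -0.0005] w [-0.0045  0.0052 -0.0012] rows 0.1
```

Request:
{"api": "jog_arm", "payload": {"motion": [[[0, 0.001, 0, 0, 0, 0, 0.5], [0, 0.001, 0, 0, 0, 0, 0.5], [0, 0.001, 0, 0, 0, 0, 0.5], [0, 0.001, 0, 0, 0, 0, 0.5], [0, 0.001, 0, 0, 0, 0, 0.5], [0, 0.001, 0, 0, 0, 0, 0.5], [0, 0.001, 0, 0, 0, 0, 0.5], [0, 0.001, 0, 0, 0, 0, 0.5], [0, 0.001, 0, 0, 0, 0, 0.5], [0, 0.001, 0, 0, 0, 0, 0.5]]], "force": 25}}

```text
clock: 21.92
position: [0.5303, 0.2053, 0.0745]
ee_rot: [0.002, 3.134, -0.006]
force: [0.4, -0.3, -0.6]
width: 0.329
gripper_force: 0.0
```

Request:
{"api": "jog_arm", "payload": {"motion": [[[0, 0, 0, 0, 0, 0, 0.5], [0, 0, 0, 0, 0, 0, 0.5], [0, 0, -0.005, 0, 0, 0, 0.5], [0, 0, -0.015, 0, 0, 0, 0.5], [0, 0, -0.035, 0, 0, 0, 0.5], [0, 0, -0.065, 0, 0, 0, 0.5], [0, 0, -0.1, 0, 0, 0, 0.5], [0, 0, -0.135, 0, 0, 0, 0.5], [0, 0, -0.165, 0, 0, 0, 0.5], [0, 0, -0.165, 0, 0, 0, 0.5]]]}}

```text
clock: 22.75
position: [0.5313, 0.2084, 0.2469]
ee_rot: [0.001, 3.125, 0.001]
force: [1.1, 1.2, -0.4]
width: 0.25
gripper_force: 0.0
```

```bash
python3 - <<'E'
from h import *
np.set_printoptions(precision=4,suppress=True)
st(); I={n:get_image(n) for n in("scene","top")}
for n in I:
  for r in silhouettes("cartridge",n)[:1]:
    ys,xs=np.nonzero(r["mask"]); print(n,round(r["p"],2),r["pixel"],r["mask"].sum(),xs.min(),xs.max(),ys.min(),ys.max())
print(proj("scene",[[.53,.205,.165],[.53,.205,.22]]))
# housing mouth from masks: bright rim fit in both views
for n in I:
  c=[r for r in silhouettes("housing",n) if r["mask"].sum()>1000]
  for r in c[:1]:
    m=r["mask"].astype(np.uint8); k=cv2.morphologyEx(m,cv2.MORPH_CLOSE,np.ones((25,25),np.uint8)) ; print(n,r["p"],r["pixel"],m.sum()); np.save(f"m_h_{n}.npy",m); np.save(f"I_{n}.npy",I[n])
delta(down(np.pi/2),tcp=[.53,.045,.239])
E
```

```text
{'clock': 22.75, 'joints': [0.044, 0.387, -0.714, 1.601, 0.274, 1.24, 0.85], 'position': [0.531, 0.208, 0.247], 'ee_rot': [0.001, 3.125, 0.001], 'force': [1.086, 1.201, -0.378], 'width': 0.25, 'gripper_force': 0.0}
scene 0.75 [200.6, 180.1] 475 193 210 162 195
[[196.945  141.1583]
 [194.3714 121.6994]]
scene 0.73 [229.6, 218.1] 1928
top 0.67 [255.1, 225.5] 1346
tcp [0.53  0.045 0.239] d [-0.0018 -0.1605  0.0002] w [-0.0047  0.0056 -0.001 ] rows 3.8
```

The fingers closed above the cap with no contact; the cartridge still stands (mask unchanged). I reopen and go about 16 mm lower.

Request:
{"api": "jog_arm", "payload": {"motion": [[[0, 0, 0, 0, 0, 0, -1], [0, 0, 0.01, 0, 0, 0, -1], [0, 0, 0.02, 0, 0, 0, -1], [0, 0, 0.03, 0, 0, 0, -1], [0, 0, 0.05, 0, 0, 0, -1], [0, 0, 0.07, 0, 0, 0, -1], [0, 0, 0.09, 0, 0, 0, -1], [0, 0, 0.11, 0, 0, 0, -1], [0, 0, 0.12, 0, 0, 0, -1], [0, 0, 0.12, 0, 0, 0, -1]]]}}

```text
clock: 23.88
position: [0.5281, 0.2045, 0.1164]
ee_rot: [0.001, 3.139, -0.009]
force: [-0.9, 0.0, -0.0]
width: 0.929
gripper_force: 0.0
```

```bash
python3 - <<'E'
from h import *
st(); delta(down(np.pi/2),tcp=[.53,.2053,.058])
I={n:get_image(n) for n in("scene",)}
r=silhouettes("cartridge","scene")[0]; print(r["p"],r["mask"].sum(),fit([("scene",r["mask"].astype(float))],[cyl(.022,0,.09)],(.53,.205,0)))
E
```

```text
{'clock': 23.883, 'joints': [0.005, 0.506, -0.666, 1.773, 0.374, 0.992, 0.761], 'position': [0.528, 0.204, 0.116], 'ee_rot': [0.001, 3.139, -0.009], 'force': [-0.856, 0.011, -0.02], 'width': 0.929, 'gripper_force': 0.0}
tcp [0.53   0.2053 0.058 ] d [-0.0017  0.0012  0.0584] w [-0.0056  0.0027 -0.0008] rows 1.4
0.95 521 (array([0.53087735, 0.20442125, 0.0680013 ]), np.float64(0.06905426904719814))
```

Request:
{"api": "jog_arm", "payload": {"motion": [[[-0.001, 0.001, 0.02, 0, 0, 0, -1], [-0.001, 0.001, 0.04, 0, 0, 0, -1], [-0.001, 0.001, 0.055, 0, 0, 0, -1], [-0.001, 0.001, 0.0585, 0, 0, 0, -1], [-0.001, 0.001, 0.0585, 0, 0, 0, 0.4], [-0.001, 0.001, 0.0585, 0, 0, 0, 0.4], [-0.001, 0.001, 0.0585, 0, 0, 0, 0.4], [-0.001, 0.001, 0.0585, 0, 0, 0, 0.4], [-0.001, 0.001, 0.0585, 0, 0, 0, 0.4], [-0.001, 0.001, 0.0585, 0, 0, 0, 0.4]]]}}

```text
clock: 24.82
position: [0.5317, 0.2065, 0.0616]
ee_rot: [0.002, 3.133, -0.005]
force: [0.1, -0.1, -0.4]
width: 0.613
gripper_force: 0.0
```

Request:
{"api": "jog_arm", "payload": {"motion": [[[0, 0, 0, 0, 0, 0, 0.4], [0, 0, 0, 0, 0, 0, 0.4], [0, 0, 0, 0, 0, 0, 0.4], [0, 0, 0, 0, 0, 0, 0.4], [0, 0, 0, 0, 0, 0, 0.4]]]}}

```text
clock: 25.23
position: [0.5313, 0.2063, 0.0609]
ee_rot: [0.002, 3.134, -0.006]
force: [-0.2, 0.3, 0.0]
width: 0.307
gripper_force: 0.0
```

```bash
python3 - <<'E'
from h import *
st(); B=np.load("I_scene.npy").astype(int); S=get_image("scene"); 
r=silhouettes("cartridge","scene")[0]; ys,xs=np.nonzero(r["mask"]); print(r["p"],r["mask"].sum(),xs.min(),xs.max(),ys.min(),ys.max())
np.save("S2.npy",S)
print("model rows",proj("scene",[[.53,.205,.09],[.53,.205,.061],[.53,.205,0]]).round(1).tolist())
g=cv2.cvtColor(S,cv2.COLOR_RGB2GRAY)
for row in range(132,200,3): print(row,g[row,170:236:2])
E
```

```text
{'clock': 25.233, 'joints': [-0.026, 0.572, -0.63, 1.824, 0.435, 0.882, 0.708], 'position': [0.531, 0.206, 0.061], 'ee_rot': [0.002, 3.134, -0.006], 'force': [-0.197, 0.311, 0.031], 'width': 0.307, 'gripper_force': 0.0}
0.62 474 193 211 164 196
model rows [[200.2, 165.5], [201.3, 174.3], [203.6, 191.8]]
132 [188 134 136 129  32  32  32  51  45  81 124 127 127 166 167 167 167 167
 167 167 167 144 157 158 158 158 158 159 159 159 154 107 106]
135 [103 101 101 100  30  29  37  78  75  39  35 107 164 167 168 168 144 128
  87  58  57  56  56 124 123 117 138 159 158 159 156 105 107]
138 [102 101 101 101  88  30  77  62  60  35  40  37  71  88  57  57  57  57
  56  56  57  57  56  56  57  73  57  96 159 155 157 105 107]
141 [103 103 102 103 103 103  72  83  64  31  32  31  31  44  56  57  57  57
  57  55  57  56  57  57  64  47  40  48 160 160 160 158 111]
144 [104 104 156 132 137 139 183 204 135  32  53  40  47  56  60  74  57  75
  56  56  48  43  40  39  43  83 112 137 194 142 161 161 162]
147 [139 156 183 200 231 230 228 225 215  30  33 123  51  34  49  50  48  38
  39  46  71 107 133 13
[... 1701 characters left out ...]
 113]
186 [114  83  80  84  81  83  83  82  82  83  84  82  88 160 142 160 141 144
 184 178 159 100 199 210 219 198 161 133 132 126 175 210 209]
189 [ 55  79  80  86  83  81  81  83  82  85  93  97  98 100 156 150 159 143
 154 199 133  60  68 107 162 179 181 182 183 176 176 179 140]
192 [ 14  40  83  80  83  83  82  91  98  97  95  95  96  77  72  91 112 108
  71  75  84 136  70  79  87  97 111  97  97  97  85  79  76]
195 [ 16  13  23  99 105 117 113 103  96  97  96  97  97  95  85  72  67  68
  86 152 194 188  98 103 101 101  94  93  96  91  96  96 117]
198 [108  14  14  27 201 120 118 114 108 100  98  99  97  94  95  97  96  93
  92  95 105 189  97 103 106 108 109 111 116 117 118 128 131]
```

The hand's lowest pixels end near row 161, level with the cartridge top (row 163), though the TCP reads 0.061. So the real fingertips seem about 30 mm shorter than stated. I check by touching the cap gently with the part-closed fingers.

Request:
{"api": "jog_arm", "payload": {"motion": [[[0, 0, 0.003, 0, 0, 0, 0.4], [0, 0, 0.003, 0, 0, 0, 0.4]]]}}

```text
clock: 25.5
position: [0.5312, 0.2061, 0.0575]
ee_rot: [0.002, 3.135, -0.006]
force: [-0.1, 0.2, 0.7]
width: 0.301
gripper_force: 0.0
```

Request:
{"api": "jog_arm", "payload": {"motion": [[[0, 0, 0.002, 0, 0, 0, 0.4], [0, 0, 0.002, 0, 0, 0, 0.4]]]}}

```text
clock: 25.67
position: [0.5322, 0.2068, 0.0573]
ee_rot: [0.002, 3.132, -0.005]
force: [-3.0, -1.5, 12.6]
width: 0.301
gripper_force: 6.1
```

Contact at TCP z ≈ 0.057 on the 0.090 cap, so the true fingertips are about 33 mm behind the stated TCP. I use that from now on.

Request:
{"api": "jog_arm", "payload": {"motion": [[[0, 0, -0.015, 0, 0, 0, -0.6], [0, 0, -0.015, 0, 0, 0, -0.6], [0, 0, -0.015, 0, 0, 0, -0.6], [0, 0, -0.015, 0, 0, 0, -0.6], [0, 0, -0.015, 0, 0, 0, -0.6], [0, 0, -0.015, 0, 0, 0, -0.6], [0, 0, -0.015, 0, 0, 0, -0.6], [0, 0, -0.01, 0, 0, 0, -0.6], [0, 0, 0.005, 0, 0, 0, -0.6], [0, 0, 0.0185, 0, 0, 0, -0.6]]]}}

```text
clock: 26.5
position: [0.5318, 0.2063, 0.037]
ee_rot: [0.002, 3.133, -0.005]
force: [-0.4, 1.1, -0.5]
width: 0.8
gripper_force: 0.0
```

Request:
{"api": "jog_arm", "payload": {"motion": [[[0, 0, 0, 0, 0, 0, -0.6], [0, 0, 0, 0, 0, 0, 0.4], [0, 0, 0, 0, 0, 0, 0.4], [0, 0, 0, 0, 0, 0, 0.4], [0, 0, 0, 0, 0, 0, 0.4], [0, 0, 0, 0, 0, 0, 0.4], [0, 0, 0, 0, 0, 0, 0.4], [0, 0, 0, 0, 0, 0, 0.4], [0, 0, 0, 0, 0, 0, 0.4]]]}}

```text
clock: 27.25
position: [0.5319, 0.2063, 0.0379]
ee_rot: [0.002, 3.133, -0.006]
force: [0.6, -1.3, 5.0]
width: 0.47
gripper_force: 25.0
```

Request:
{"api": "jog_arm", "payload": {"motion": [[[0, 0, -0.005, 0, 0, 0, 0.4], [0, 0, -0.015, 0, 0, 0, 0.4], [0, 0, -0.035, 0, 0, 0, 0.4], [0, 0, -0.065, 0, 0, 0, 0.4], [0, 0, -0.1, 0, 0, 0, 0.4], [0, 0, -0.135, 0, 0, 0, 0.4], [0, 0, -0.16, 0, 0, 0, 0.4], [0, 0, -0.16, 0, 0, 0, 0.4]]]}}

```text
clock: 27.92
position: [0.5324, 0.2091, 0.2039]
ee_rot: [0.001, 3.126, 0.0]
force: [1.3, 1.0, -1.7]
width: 0.474
gripper_force: 25.0
```

```bash
python3 - <<'E'
from h import *
np.set_printoptions(precision=4,suppress=True)
st()
def hullmask(m):
    p=cv2.findNonZero((m>.5).astype(np.uint8)); o=np.zeros(m.shape,np.uint8); cv2.fillConvexPoly(o,cv2.convexHull(p),1); return o.astype(float)
P=np.vstack([cyl(.0375,0,.138),box(-.056,.056,-.056,.056,0,.016),box(.0,.082,-.006,.006,.034,.046)])
ms=[(n,hullmask(np.load(f"m_housing_{n}.npy"))) for n in("top","scene")]
for sel in(ms,ms[:1],ms[1:]): print([s[0] for s in sel],*fit(sel,[P],(.53,.045,.2)))
# bore: dark hole in top view
I=np.load("I_top.npy")
get_image("scene")
r=silhouettes("cartridge","scene")
for q in r[:1]: ys,xs=np.nonzero(q["mask"]); print(q["p"],q["pixel"],xs.min(),xs.max(),ys.min(),ys.max(),fit([("scene",q["mask"].astype(float))],[cyl(.022,.16,.23)],(.53,.205,0)))
delta(down(np.pi/2),tcp=[.53,.0455,.197])
E
```

```text
{'clock': 27.917, 'joints': [0.034, 0.423, -0.705, 1.662, 0.305, 1.154, 0.821], 'position': [0.532, 0.209, 0.204], 'ee_rot': [0.001, 3.126, 0.0], 'force': [1.326, 1.024, -1.691], 'width': 0.474, 'gripper_force': 24.957}
['top', 'scene'] [0.527  0.0446 0.2085] 0.12161135110801657
['top'] [0.527  0.0456 0.2041] 0.04792952210219936
['scene'] [0.5304 0.0391 0.4097] 0.18495400909840098
0.77 [190.7, 128.7] 185 205 106 143 (array([ 0.5364,  0.2243, -0.4095]), np.float64(0.24917911727084507))
tcp [0.53   0.0455 0.197 ] d [ 0.0005 -0.1616  0.0023] w [-0.0031  0.0095 -0.001 ] rows 3.9
```

Request:
{"api": "jog_arm", "payload": {"motion": [[[0.001, -0.04, 0.002, 0, 0.009, 0, 0.4], [0.001, -0.08, 0.002, 0, 0.009, 0, 0.4], [0.001, -0.12, 0.002, 0, 0.009, 0, 0.4], [0.001, -0.15, 0.002, 0, 0.009, 0, 0.4], [0.001, -0.162, 0.002, 0, 0.009, 0, 0.4], [0.001, -0.162, 0.002, 0, 0.009, 0, 0.4], [0.001, -0.162, 0.002, 0, 0.009, 0, 0.4]]]}}

```text
clock: 28.6
position: [0.5284, 0.0446, 0.1951]
ee_rot: [-0.004, -3.138, 0.005]
force: [0.4, 0.5, -1.2]
width: 0.475
gripper_force: 25.0
```

```bash
python3 - <<'E'
from h import *
np.set_printoptions(precision=4,suppress=True)
st(); I={n:get_image(n) for n in("scene","top")}
print("expect",proj("scene",[[.529,.0452,.138],[.529,.0452,.16]]).round(1).tolist())
q=silhouettes("cartridge","scene")[0]; m=q["mask"]; ys,xs=np.nonzero(m); print(q["p"],m.sum(),xs.min(),xs.max(),ys.min(),ys.max())
# bottom part: column range in bottom rows
for y in range(ys.max()-14,ys.max()+1,2): xx=np.nonzero(m[y])[0]; print(y,xx.min(),xx.max())
hm=[r for r in silhouettes("housing","scene") if r["mask"].sum()>900][0]["mask"]; yy,xx=np.nonzero(hm); print("housing",yy.min())
for y in range(yy.min(),yy.min()+44,4): x=np.nonzero(hm[y])[0]; print(y,x.min(),x.max())
for y in(195,205,215): print("barrel model",y)
c=render("scene",[cyl(.0375,0,.138)],(.529,.0452,0)); 
for y in range(150,206,6): x=np.nonzero(c[y]>.5)[0]; print(y,(x.min(),x.max()) if len(x) else None)
delta(down(np.pi/2),tcp=[.5303,.046,.197])
E
```

```text
{'clock': 28.6, 'joints': [0.334, 0.367, -0.687, 1.755, 0.259, 1.115, 1.132], 'position': [0.528, 0.045, 0.195], 'ee_rot': [-0.004, -3.138, 0.005], 'force': [0.388, 0.548, -1.157], 'width': 0.475, 'gripper_force': 24.959}
expect [[226.0, 180.8], [225.3, 173.0]]
0.89 720 212 234 135 179
165 214 233
167 214 234
169 215 234
171 215 234
173 215 234
175 216 234
177 217 232
179 221 228
housing 179
179 227 230
183 217 233
187 221 228Traceback (most recent call last):
  File "<stdin>", line 9, in <module>
    return umr_minimum(a, axis, None, out, keepdims, initial, where)
ValueError: zero-size array to reduction operation minimum which has no identity
```

```bash
python3 - <<'E'
from h import *
m=np.load("m_housing_scene.npy"); c=render("scene",[cyl(.0375,0,.138)],(.529,.0452,0))
for y in range(184,216,4):
    a=np.nonzero(m[y])[0]; b=np.nonzero(c[y]>.5)[0]; print(y,(a.min(),a.max()) if len(a) else 0,(b.min(),b.max()))
t=np.load("m_housing_top.npy"); 
# lip annulus in top view: rows/cols extent of the light rim
I=get_image("top"); I0=cv2.cvtColor(cv2.imread("pics/top0.png"),cv2.COLOR_BGR2GRAY)
c=render("top",[cyl(.0375,.137,.138)],(.529,.0452,0)); k=cv2.moments(c); print("rim model",k["m10"]/k["m00"],k["m01"]/k["m00"],np.sqrt(k["m00"]/np.pi))
cr=I0[195:250,225:285]
h=cv2.HoughCircles(cv2.resize(cr,None,fx=6,fy=6,interpolation=cv2.INTER_CUBIC),cv2.HOUGH_GRADIENT_ALT,1,10,param1=150,param2=.5,minRadius=40,maxRadius=120)
if h is not None: print(np.c_[h[0][:,0]/6+225-.42,h[0][:,1]/6+195-.42,h[0][:,2]/6])
E
```

```text
184 (np.int64(218), np.int64(234)) (np.int64(210), np.int64(242))
188 (np.int64(223), np.int64(228)) (np.int64(211), np.int64(242))
192 (np.int64(241), np.int64(241)) (np.int64(211), np.int64(242))
196 (np.int64(213), np.int64(242)) (np.int64(212), np.int64(243))
200 (np.int64(213), np.int64(253)) (np.int64(212), np.int64(243))
204 (np.int64(214), np.int64(249)) (np.int64(212), np.int64(243))
208 (np.int64(214), np.int64(244)) (np.int64(213), np.int64(243))
212 (np.int64(215), np.int64(246)) (np.int64(213), np.int64(243))
rim model 256.05746124084493 218.71519954962662 15.038817760746099
[[256.24664   218.91333    14.790043 ]
 [256.24664   218.91333     9.849767 ]
 [257.91333   225.24667    14.1105585]]
```

Request:
{"api": "jog_arm", "payload": {"motion": [[[-0.0012, 0, 0, 0, 0, 0, 0.4], [-0.0012, 0, 0.008, 0, 0, 0, 0.4], [-0.0012, 0, 0.016, 0, 0, 0, 0.4], [-0.0012, 0, 0.022, 0, 0, 0, 0.4], [-0.0012, 0, 0.026, 0, 0, 0, 0.4], [-0.0012, 0, 0.03, 0, 0, 0, 0.4], [-0.0012, 0, 0.03, 0, 0, 0, 0.4]]]}}

```text
clock: 29.43
position: [0.5301, 0.0454, 0.165]
ee_rot: [-0.001, -3.139, 0.004]
force: [1.4, 3.2, -3.3]
width: 0.473
gripper_force: 24.9
```

Request:
{"api": "jog_arm", "payload": {"motion": [[[0, 0, 0.006, 0, 0, 0, 0.4], [0, 0, 0.012, 0, 0, 0, 0.4], [0, 0, 0.018, 0, 0, 0, 0.4], [0, 0, 0.018, 0, 0, 0, 0.4]]]}}

```text
clock: 29.77
position: [0.5298, 0.0451, 0.1467]
ee_rot: [-0.001, -3.139, 0.005]
force: [1.8, 4.1, -2.1]
width: 0.472
gripper_force: 24.9
```

Request:
{"api": "jog_arm", "payload": {"motion": [[[0, 0, 0.008, 0, 0, 0, 0.4], [0, 0, 0.016, 0, 0, 0, 0.4], [0, 0, 0.024, 0, 0, 0, 0.4], [0, 0, 0.03, 0, 0, 0, 0.4], [0, 0, 0.034, 0, 0, 0, 0.4], [0, 0, 0.034, 0, 0, 0, 0.4]]]}}

```text
clock: 30.27
position: [0.5297, 0.0449, 0.1125]
ee_rot: [-0.001, -3.139, 0.005]
force: [2.4, 4.5, -5.0]
width: 0.477
gripper_force: 24.9
```

Request:
{"api": "jog_arm", "payload": {"motion": [[[-0.0005, 0.0008, 0.002, 0, 0, 0, 0.4], [-0.0005, 0.0008, 0.0035, 0, 0, 0, 0.4], [-0.0005, 0.0008, 0.0035, 0, 0, 0, 0.4], [-0.0005, 0.0008, 0.0035, 0, 0, 0, -0.4], [-0.0005, 0.0008, 0.0035, 0, 0, 0, -0.4], [-0.0005, 0.0008, 0.0035, 0, 0, 0, -0.4], [-0.0005, 0.0008, 0.0035, 0, 0, 0, -0.4], [-0.0005, 0.0008, 0.0035, 0, 0, 0, -0.4], [-0.0005, 0.0008, 0.0035, 0, 0, 0, -0.4], [-0.0005, 0.0008, 0.0035, 0, 0, 0, -0.4]]]}}

```text
clock: 31.1
position: [0.5307, 0.0452, 0.1106]
ee_rot: [-0.002, -3.14, 0.006]
force: [0.9, -0.1, 0.1]
width: 0.701
gripper_force: 0.0
```

Request:
{"api": "jog_arm", "payload": {"motion": [[[0, 0, -0.02, 0, 0, 0, -0.4], [0, 0, -0.06, 0, 0, 0, -0.4], [0, 0, -0.1, 0, 0, 0, -0.4], [0, 0, -0.1, 0, 0, 0, -0.4]]]}}

```text
clock: 31.43
position: [0.5345, 0.0474, 0.2178]
ee_rot: [0.001, 3.133, -0.004]
force: [1.0, 1.0, 0.2]
width: 0.702
gripper_force: 0.0
```

```bash
python3 - <<'E'
from h import *
np.set_printoptions(precision=4,suppress=True)
st(); I={n:get_image(n) for n in("scene","top")}
for n in I:
  for q in silhouettes("cartridge",n)[:2]:
    m=q["mask"]; ys,xs=np.nonzero(m); print(n,round(q["p"],2),m.sum(),q["pixel"],xs.min(),xs.max(),ys.min(),ys.max())
  for q in silhouettes("outlet",n)[:3]: print("outlet",round(q["p"],2),q["pixel"],q["mask"].sum())
S=I["scene"]
for z in(.108,.138): print(proj("scene",[.5285,.0447,z]).round(1))
for y in range(172,192,2): print(y,cv2.cvtColor(S,cv2.COLOR_RGB2GRAY)[y,212:242:2])
delta(down(np.pi/2),tcp=[.505,-.1165,.12])
E
```

```text
{'clock': 31.433, 'joints': [0.338, 0.35, -0.695, 1.719, 0.248, 1.153, 1.143], 'position': [0.534, 0.047, 0.218], 'ee_rot': [0.001, 3.133, -0.004], 'force': [1.016, 0.958, 0.24], 'width': 0.702, 'gripper_force': 0.0}
outlet 0.7 [253.3, 269.2] 404
outlet 0.61 [294.2, 254.7] 368
outlet 0.59 [317.0, 234.2] 88
outlet 0.5 [321.5, 203.9] 196
[[226.7 191.3]]
[[225.9 181. ]]
172 [192 195 192 187 202 204 207 211 211 212 208 212 222 229 231]
174 [181 188 131 178 208 194 192 162 160 172 181 208 191 205 229]
176 [172 126 104 106 111 125 134 129 119 114 110 122 136 110 200]
178 [115 104 104 106 108 113 112 112 114 111 110 111 136 146 181]
180 [108 107 103 106 108 114 165 155 151 152 108 111 140 218 208]
182 [107 107 103 106 118 168 135 120 112 114 111 114 199 208 193]
184 [108 108 107 106 105 137 135 133 147 111 113 181 208 206 202]
186 [ 82 108 108 107 106 148 241 251 250 191 117 193 210 196 110]
188 [ 54  81 109 108 106 104 229 232 218 109 170 146 166 109  95]
190 [ 95  58  83  99 103 111 112 112 110 138 101 112  88 100  80]
tcp [ 0.505  -0.1165  0.12  ] d [ 0.0245 -0.1615  0.09  ] w [-0.0041 -0.0039 -0.0011] rows 4.5
```

Request:
{"api": "jog_arm", "payload": {"motion": [[[0.006, -0.04, 0, 0, 0, 0, -0.4], [0.012, -0.08, 0.01, 0, 0, 0, -0.4], [0.018, -0.12, 0.03, 0, 0, 0, -0.4], [0.0245, -0.1615, 0.06, 0, 0, 0, -0.4], [0.0245, -0.1615, 0.1, 0, 0, 0, -0.4], [0.0245, -0.1615, 0.135, 0, 0, 0, -0.4], [0.0245, -0.1615, 0.135, 0, 0, 0, -0.4], [0.0245, -0.1615, 0.135, 0, 0, 0, -0.4]]]}}

```text
clock: 32.4
position: [0.5038, -0.1156, 0.0745]
ee_rot: [-0.001, -3.134, 0.003]
force: [1.2, 0.1, -0.3]
width: 0.694
gripper_force: 0.0
```

```bash
python3 - <<'E'
from h import *
np.set_printoptions(precision=4,suppress=True)
st(); I={n:get_image(n) for n in("scene",)}
for n in I:
  for q in silhouettes("outlet",n)[:3]: print("outlet",round(q["p"],2),q["pixel"],q["mask"].sum(), fit([(n,q["mask"].astype(float))],M["outlet"],(.505,-.1165,0)) if abs(q["pixel"][0]-253)<12 else "")
delta(down(np.pi/2),tcp=[.505,-.1165,.001])
E
```

```text
{'clock': 32.4, 'joints': [0.562, 0.475, -0.591, 1.93, 0.35, 0.847, 1.355], 'position': [0.504, -0.116, 0.075], 'ee_rot': [-0.001, -3.134, 0.003], 'force': [1.224, 0.067, -0.318], 'width': 0.694, 'gripper_force': 0.0}
outlet 0.67 [295.9, 258.6] 391 
outlet 0.66 [254.4, 267.5] 399 (array([ 0.5059, -0.1162,  0.0949]), np.float64(0.10147428409613812))
tcp [ 0.505  -0.1165  0.001 ] d [ 0.0023 -0.0011  0.0769] w [-0.0033  0.      0.0006] rows 1.8
```

Request:
{"api": "jog_arm", "payload": {"motion": [[[0, -0.001, 0.025, 0, 0, 0, -0.4], [0, -0.001, 0.05, 0, 0, 0, -0.4], [0, -0.001, 0.068, 0, 0, 0, -0.4], [0, -0.001, 0.074, 0, 0, 0, -0.4], [0, -0.001, 0.074, 0, 0, 0, -0.4]]]}}

```text
clock: 32.92
position: [0.5067, -0.117, 0.003]
ee_rot: [0.0, -3.141, 0.006]
force: [0.8, 1.0, 1.1]
width: 0.703
gripper_force: 0.0
```

Request:
{"api": "jog_arm", "payload": {"motion": [[[0, 0, 0, 0, 0, 0, 1], [0, 0, 0, 0, 0, 0, 1], [0, 0, 0, 0, 0, 0, 1], [0, 0, 0, 0, 0, 0, 1], [0, 0, 0, 0, 0, 0, 1], [0, 0, 0, 0, 0, 0, 1], [0, 0, 0, 0, 0, 0, 1], [0, 0, 0, 0, 0, 0, 1], [0, 0, 0, 0, 0, 0, 1], [0, 0, 0, 0, 0, 0, 1]]]}}

```text
clock: 33.75
position: [0.5059, -0.1175, 0.0022]
ee_rot: [-0.002, -3.14, 0.006]
force: [-0.0, -0.7, 0.2]
width: 0.198
gripper_force: 25.0
```

Request:
{"api": "jog_arm", "payload": {"motion": [[[0, 0, -0.005, 0, 0, 0, 1], [0, 0, -0.02, 0, 0, 0, 1], [0, 0, -0.05, 0, 0, 0, 1], [0, 0, -0.085, 0, 0, 0, 1], [0, 0, -0.12, 0, 0, 0, 1], [0, 0, -0.155, 0, 0, 0, 1], [-0.004, 0.03, -0.165, 0, 0, 0, 1], [-0.01, 0.065, -0.165, 0, 0, 0, 1], [-0.014, 0.1, -0.165, 0, 0, 0, 1], [-0.019, 0.13, -0.165, 0, 0, 0, 1]]]}}

```text
clock: 34.58
position: [0.5251, 0.0152, 0.1675]
ee_rot: [-0.001, -3.141, 0.005]
force: [-0.2, -0.7, -2.3]
width: 0.197
gripper_force: 25.0
```

Request:
{"api": "jog_arm", "payload": {"motion": [[[-0.004, 0.025, 0, 0, 0, 0, 1], [-0.0045, 0.032, 0, 0, 0, 0, 1], [-0.0045, 0.032, 0, 0, 0, 0, 1], [-0.0045, 0.032, 0, 0, 0, 0, 1]]]}}

```text
clock: 34.92
position: [0.5295, 0.0445, 0.1665]
ee_rot: [-0.001, -3.139, 0.007]
force: [0.0, -0.7, -1.3]
width: 0.196
gripper_force: 25.0
```

```bash
python3 - <<'E'
from h import *
np.set_printoptions(precision=4,suppress=True)
st(); get_image("scene"); get_image("top")
for n in("scene","top"):
 for q in silhouettes("outlet",n)[:3]:
  m=q["mask"]; ys,xs=np.nonzero(m); print(n,round(q["p"],2),q["pixel"],m.sum(),xs.min(),xs.max(),ys.min(),ys.max())
  if n=="scene" and ys.max()<200:
    for y in range(ys.min(),ys.max()+1,2): x=np.nonzero(m[y])[0]; print(y,x.min(),x.max())
c=render("scene",M["outlet"],(.5285,.0447,0,.162)); ys,xs=np.nonzero(c>.5)
for y in range(ys.min(),ys.max()+1,2): x=np.nonzero(c[y]>.5)[0]; print("mod",y,x.min(),x.max())
delta(down(np.pi/2),tcp=[.5297,.045,.167])
E
```

```text
{'clock': 34.917, 'joints': [0.322, 0.396, -0.678, 1.793, 0.286, 1.055, 1.109], 'position': [0.529, 0.044, 0.166], 'ee_rot': [-0.001, -3.139, 0.007], 'force': [0.017, -0.741, -1.257], 'width': 0.196, 'gripper_force': 24.953}
scene 0.84 [224.6, 170.3] 280 216 235 150 176
150 221 221
152 220 222
154 220 222
156 221 221Traceback (most recent call last):
  File "<stdin>", line 8, in <module>
    return umr_minimum(a, axis, None, out, keepdims, initial, where)
ValueError: zero-size array to reduction operation minimum which has no identity
```

Request:
{"api": "jog_arm", "payload": {"motion": [[[0, 0.0005, 0.01, 0, 0, 0, 1], [0, 0.0005, 0.02, 0, 0, 0, 1], [0, 0.0005, 0.03, 0, 0, 0, 1], [0, 0.0005, 0.036, 0, 0, 0, 1], [0, 0.0005, 0.036, 0, 0, 0, 1]]]}}

```text
clock: 35.48
position: [0.5286, 0.0449, 0.1285]
ee_rot: [-0.002, -3.137, 0.006]
force: [-0.7, -0.1, -2.3]
width: 0.2
gripper_force: 25.0
```

Request:
{"api": "jog_arm", "payload": {"motion": [[[0, 0, 0.005, 0, 0, 0, 1], [0, 0, 0.01, 0, 0, 0, 1], [0, 0, 0.014, 0, 0, 0, 1], [0, 0, 0.017, 0, 0, 0, 1], [0, 0, 0.017, 0, 0, 0, 1]]]}}

```text
clock: 35.9
position: [0.5294, 0.0452, 0.1129]
ee_rot: [-0.002, -3.139, 0.006]
force: [-0.0, 0.2, -2.2]
width: 0.199
gripper_force: 25.0
```

Request:
{"api": "jog_arm", "payload": {"motion": [[[0, 0, 0.0015, 0, 0, 0, 1], [0, 0, 0.003, 0, 0, 0, 1], [0, 0, 0.003, 0, 0, 0, 1]]]}}

```text
clock: 36.15
position: [0.53, 0.0454, 0.1107]
ee_rot: [-0.002, -3.141, 0.006]
force: [0.2, 0.3, 0.7]
width: 0.194
gripper_force: 25.0
```

Request:
{"api": "jog_arm", "payload": {"motion": [[[0, 0, 0.0015, 0, 0, 0, 1], [0, 0, 0.002, 0, 0, 0, 1], [0, 0, 0.002, 0, 0, 0, 1]]]}}

```text
clock: 36.4
position: [0.5303, 0.0454, 0.1091]
ee_rot: [-0.002, -3.141, 0.006]
force: [-0.6, -0.4, 5.5]
width: 0.202
gripper_force: 25.0
```

Request:
{"api": "jog_arm", "payload": {"motion": [[[0, 0, 0, 0, 0, 0, 0.2], [0, 0, 0, 0, 0, 0, 0.2], [0, 0, 0, 0, 0, 0, 0.2], [0, 0, 0, 0, 0, 0, 0.2], [0, 0, -0.02, 0, 0, 0, 0.2], [0, 0, -0.06, 0, 0, 0, 0], [0, 0, -0.09, 0, 0, 0, -0.5], [0, 0, -0.09, 0, 0, 0, -0.5]]]}}

```text
clock: 37.07
position: [0.5329, 0.047, 0.2043]
ee_rot: [0.001, 3.135, -0.004]
force: [1.3, 0.5, -0.1]
width: 0.568
gripper_force: 0.0
```

```bash
python3 - <<'E'
from h import *
np.set_printoptions(precision=4,suppress=True)
st(); I={n:get_image(n) for n in("scene","top")}
neck=[cyl(.0095,.13,.171)]
for n in I:
 for q in silhouettes("outlet",n)[:4]:
  m=q["mask"]; ys,xs=np.nonzero(m); print(n,round(q["p"],2),q["pixel"],m.sum(),xs.min(),xs.max(),ys.min(),ys.max())
 c=render(n,neck,(.5285,.0447,0)); ys,xs=np.nonzero(c>.5); print("mod",xs.min(),xs.max(),ys.min(),ys.max(),len(xs))
q=min(silhouettes("ring","scene"),key=lambda r:abs(r["pixel"][0]-277)+abs(r["pixel"][1]-306)); m=q["mask"].astype(float)
for y0 in(0,.5,-.5,1.0): print("ring",q["pixel"],*fit([("scene",m)],M["ring"],(.481,-.2294,1.06+y0)))
np.save("I_top2.npy",I["top"])
E
```

```text
{'clock': 37.067, 'joints': [0.335, 0.361, -0.693, 1.741, 0.257, 1.126, 1.133], 'position': [0.533, 0.047, 0.204], 'ee_rot': [0.001, 3.135, -0.004], 'force': [1.315, 0.455, -0.062], 'width': 0.568, 'gripper_force': 0.0}
scene 0.68 [293.1, 257.3] 382 286 306 238 265
scene 0.58 [223.3, 183.3] 203 219 233 168 189
mod 221 230 167 186 167
top 0.78 [320.2, 199.1] 203 314 329 193 208
mod 253 260 214 223 66
ring [275.1, 305.2] [ 0.4826 -0.2291  1.0991] 0.047683150914755834
ring [275.1, 305.2] [ 0.4826 -0.2293  2.1097] 0.07322057032214024
ring [275.1, 305.2] [ 0.4826 -0.229   1.0946] 0.04552740620817319
ring [275.1, 305.2] [ 0.4823 -0.2295  2.0948] 0.07269923816620805
```

```bash
python3 - <<'E'
from h import *
np.set_printoptions(precision=2,suppress=True,linewidth=200)
th=np.radians(np.arange(0,360,4))
for n in("top","scene"):
    g=cv2.cvtColor(cv2.imread(f"pics/{n}0.png"),cv2.COLOR_BGR2GRAY).astype(np.float32)
    for r in(.0245,.0265,.028,.030):
        c=(.5285,.0447) if n=="top" else (.5295,.0447)
        p=proj(n,np.c_[c[0]+r*np.cos(th),c[1]+r*np.sin(th),0*th+.138]).astype(np.float32)
        v=cv2.remap(g,p[:,0].reshape(1,-1),p[:,1].reshape(1,-1),cv2.INTER_LINEAR)[0]
        f=np.fft.fft(v); ph=-np.angle(f[3])/3; print(n,r,"amp3",abs(f[3])/len(v),"others",(abs(f[1:7])/len(v)).round(1),"bright max at",np.degrees(ph)," dark at",(np.degrees(ph)+60+60)%120-60)
        if r==.0265: print(v.astype(int))
st(); delta(down(1.097),tcp=[.482,-.229,.1])
E
```

```text
top 0.0245 amp3 7.6210666 others [15.2  2.4  7.6  6.1  2.2  7. ] bright max at 57.59812  dark at -2.401886
top 0.0265 amp3 12.59836 others [ 2.6  2.2 12.6  3.6  1.   7.1] bright max at -57.537838  dark at 2.462162
[120 132 135 143 166 188 184 176 166 171 173 180 178 186 179 181 186 173 174 191 191 181 173 180 175 163 158 171 161 147 153 148 127 144 167 168 165 171 204 172 160 167 188 191 191 190 192 188 181
 181 192 196 193 203 196 174 155 169 160 160 121 104 104 138 172 193 192 190 190 194 195 192 189 188 189 198 197 201 213 202 199 191 188 189 187 186 146 113 108 109]
top 0.028 amp3 12.594387 others [ 5.5  4.1 12.6  5.8  2.9  7.2] bright max at -58.545303  dark at 1.4546967
top 0.03 amp3 13.044138 others [ 5.7  3.9 13.   5.4  4.   7.5] bright max at 58.50934  dark at -1.4906616
scene 0.0245 amp3 13.429293 others [15.5 10.3 13.4  2.8  2.8  3.3] bright max at 59.08911  dark at -0.9108887
scene 0.0265 amp3 13.743495 others [12.9 10.  13.7  0.8  3.9  6. ] bright max at 58.414104  dark at -1.5858917
[124 132 129 123 127 140 143 140 132 138 142 143 142 146 154 159 148 153 157 161 163 149 150 149 143 114 109 125 132 132 139 154 172 185 190 196 198 199 202 206 207 206 209 213 213 209 208 212 214
 214 207 201 201 200 194 158 143 143 142 142 140 137 136 137 152 190 203 200 202 211 210 208 206 201 199 203 205 211 210 204 200 197 197 199 195 182 164 139 121 120]
scene 0.028 amp3 13.8388605 others [ 9.9  7.9 13.8  3.   3.1  7. ] bright max at 57.936817  dark at -2.0631866
scene 0.03 amp3 13.855603 others [ 7.5  2.7 13.9  4.9  0.9  7.5] bright max at 57.091076  dark at -2.9089203
{'clock': 37.317, 'joints': [0.334, 0.367, -0.69, 1.75, 0.259, 1.121, 1.132], 'position': [0.529, 0.045, 0.197], 'ee_rot': [-0.002, -3.138, 0.007], 'force': [-0.103, 0.528, -0.355], 'width': 0.741, 'gripper_force': 0.0}
tcp [ 0.48 -0.23  0.1 ] d [ 0.05 -0.27  0.1 ] w [-0.   -0.    0.47] rows 7.1
```

The gap lies at about -0.02 rad in the world frame, from both views. I go over the ring with the fingers turned along x (yaw 0.05), keeping the hand clear of the instrument stack.

Request:
{"api": "jog_arm", "payload": {"motion": [[[0.007, -0.04, 0, 0, 0, 0.12, -1], [0.014, -0.08, 0, 0, 0, 0.24, -1], [0.02, -0.12, 0, 0, 0, 0.36, -1], [0.027, -0.16, 0.02, 0, 0, 0.48, -1], [0.034, -0.2, 0.04, 0, 0, 0.6, -1], [0.04, -0.235, 0.06, 0, 0, 0.72, -1], [0.047, -0.265, 0.08, 0, 0, 0.84, -1], [0.047, -0.274, 0.097, 0, 0, 0.96, -1], [0.047, -0.274, 0.097, 0, 0, 1.08, -1], [0.047, -0.274, 0.097, 0, 0, 1.2, -1]]]}}

```text
clock: 38.15
position: [0.48, -0.2295, 0.0999]
ee_rot: [-1.784, -2.581, 0.008]
force: [0.8, 0.4, -0.2]
width: 1.001
gripper_force: 0.0
```

```bash
python3 - <<'E'
from h import *
st(); delta(down(.05),tcp=[.482,-.229,.06])
E
```

```text
{'clock': 38.15, 'joints': [0.58, 0.413, -0.315, 1.888, 0.168, 0.872, 0.542], 'position': [0.48, -0.23, 0.1], 'ee_rot': [-1.784, -2.581, 0.008], 'force': [0.821, 0.391, -0.172], 'width': 1.001, 'gripper_force': 0.0}
tcp [ 0.482 -0.229  0.06 ] d [-0.0002  0.0023  0.0399] w [-0.0068  0.0006  0.3112] rows 2.5
```

Request:
{"api": "jog_arm", "payload": {"motion": [[[0, 0.002, 0.01, 0, 0, 0.12, -1], [0, 0.002, 0.02, 0, 0, 0.24, -1], [0, 0.002, 0.03, 0, 0, 0.311, -1], [0, 0.002, 0.035, 0, 0, 0.311, -1], [0, 0.002, 0.035, 0, 0, 0.311, -1]]]}}

```text
clock: 38.57
position: [0.4828, -0.2274, 0.0658]
ee_rot: [-2.15, -2.287, 0.008]
force: [-1.5, 0.4, 0.6]
width: 0.999
gripper_force: 0.0
```

```bash
python3 - <<'E'
from h import *
st(); delta(down(.05),tcp=[.482,-.229,-.012])
E
```

```text
{'clock': 38.567, 'joints': [0.512, 0.451, -0.233, 1.923, 0.148, 0.788, 0.257], 'position': [0.483, -0.227, 0.066], 'ee_rot': [-2.15, -2.287, 0.008], 'force': [-1.522, 0.354, 0.634], 'width': 0.999, 'gripper_force': 0.0}
tcp [ 0.482 -0.229 -0.012] d [-0.0014 -0.0004  0.0778] w [-0.0053  0.0022  0.0117] rows 1.9
```

Request:
{"api": "jog_arm", "payload": {"motion": [[[-0.001, 0, 0.02, 0, 0, 0.01, -1], [-0.001, 0, 0.045, 0, 0, 0.01, -1], [-0.001, 0, 0.065, 0, 0, 0.01, -1], [-0.001, 0, 0.077, 0, 0, 0.01, -1], [-0.001, 0, 0.077, 0, 0, 0.01, -1], [-0.001, 0, 0.077, 0, 0, 0.01, 0.5], [-0.001, 0, 0.077, 0, 0, 0.01, 0.5], [-0.001, 0, 0.077, 0, 0, 0.01, 0.5], [-0.001, 0, 0.077, 0, 0, 0.01, 0.5], [-0.001, 0, 0.077, 0, 0, 0.01, 0.5]]], "force": 40}}

```text
clock: 39.4
position: [0.4847, -0.2296, -0.0086]
ee_rot: [2.165, 2.273, -0.005]
force: [-3.4, -0.7, 2.8]
width: 0.686
gripper_force: 1.3
```

Request:
{"api": "jog_arm", "payload": {"motion": [[[0, 0, 0, 0, 0, 0, 0.5], [0, 0, 0, 0, 0, 0, 0.5], [0, 0, 0, 0, 0, 0, 0.5], [0, 0, 0, 0, 0, 0, 0.5]]]}}

```text
clock: 39.73
position: [0.4837, -0.2296, -0.0089]
ee_rot: [2.166, 2.274, -0.007]
force: [-3.5, -1.1, 5.9]
width: 0.605
gripper_force: 40.0
```

Request:
{"api": "jog_arm", "payload": {"motion": [[[0, 0, -0.005, 0, 0, 0, 0.5], [0, 0, -0.02, 0, 0, 0, 0.5], [0, 0, -0.05, 0, 0, 0, 0.5], [0, 0, -0.085, 0, 0, 0, 0.5], [0, 0, -0.12, 0, 0, 0, 0.5], [0, 0, -0.155, 0, 0, 0, 0.5], [0, 0, -0.187, 0, 0, -0.1, 0.5], [0.035, 0.007, -0.187, 0, 0, -0.2, 0.5], [0.07, 0.015, -0.187, 0, 0, -0.3, 0.5], [0.105, 0.022, -0.187, 0, 0, -0.4, 0.5]]]}}

```text
clock: 40.57
position: [0.5018, -0.1218, 0.1783]
ee_rot: [1.666, 2.661, -0.005]
force: [0.3, 0.3, -1.9]
width: 0.604
gripper_force: 40.0
```

```bash
python3 - <<'E'
from h import *
st(); delta(down(.697),tcp=[.5287,.045,.178])
E
```

```text
{'clock': 40.567, 'joints': [0.433, 0.304, -0.381, 1.833, 0.135, 1.029, 0.45], 'position': [0.502, -0.122, 0.178], 'ee_rot': [1.666, 2.661, -0.005], 'force': [0.322, 0.266, -1.948], 'width': 0.604, 'gripper_force': 39.993}
tcp [0.5287 0.045  0.178 ] d [ 0.1383  0.0971 -0.0004] w [-0.0018  0.0038 -0.245 ] rows 4.1
```

Request:
{"api": "jog_arm", "payload": {"motion": [[[0.034, 0.024, 0, 0, 0, -0.08, 0.5], [0.068, 0.048, 0, 0, 0, -0.16, 0.5], [0.1, 0.071, 0, 0, 0, -0.245, 0.5], [0.128, 0.09, 0, 0, 0, -0.245, 0.5], [0.1383, 0.0971, 0, 0, 0, -0.245, 0.5], [0.1383, 0.0971, 0, 0, 0, -0.245, 0.5], [0.1383, 0.0971, 0, 0, 0, -0.245, 0.5]]]}}

```text
clock: 41.15
position: [0.5286, 0.0448, 0.1766]
ee_rot: [1.331, 2.846, -0.007]
force: [-0.2, -0.9, -2.3]
width: 0.609
gripper_force: 40.0
```

```bash
python3 - <<'E'
from h import *
np.set_printoptions(precision=4,suppress=True)
st(); delta(down(.697),tcp=[.5287,.045,.178])
get_image("scene")
for q in silhouettes("ring","scene")[:2]:
    m=q["mask"].astype(float); ys,xs=np.nonzero(m); print(q["p"],q["pixel"],m.sum(),xs.min(),xs.max(),ys.min(),ys.max())
    for y in range(ys.min(),ys.max()+1,5): x=np.nonzero(m[y])[0]; print(y,x.min(),x.max())
c=render("scene",M["ring"],(.5285,.0447,1.744,.187)); ys,xs=np.nonzero(c>.5)
print("mod",xs.min(),xs.max(),ys.min(),ys.max())
for y in range(ys.min(),ys.max()+1,5): x=np.nonzero(c[y]>.5)[0]; print(y,x.min(),x.max())
E
```

```text
{'clock': 41.15, 'joints': [0.188, 0.346, -0.488, 1.793, 0.188, 1.05, 0.326], 'position': [0.529, 0.045, 0.177], 'ee_rot': [1.331, 2.846, -0.007], 'force': [-0.232, -0.932, -2.311], 'width': 0.609, 'gripper_force': 39.997}
tcp [0.5287 0.045  0.178 ] d [ 0.0001  0.0002 -0.0014] w [-0.0037  0.0018 -0.001 ] rows 0.0
0.69 [225.1, 182.6] 209.0 219 235 169 189
169 224 229
174 223 229
179 222 231
184 219 235
189 224 227
0.67 [229.1, 156.4] 418.0 215 237 141 170
141 224 233
146 223 236
151 223 237
156 223 237
161 224 237
166 217 231
mod 210 238 139 170
139 221 223
144 210 235
149 210 237
154 211 237
159 212 237
164 215 233
169 218 221
```

Request:
{"api": "jog_arm", "payload": {"motion": [[[0, 0, 0.008, 0, 0, 0, 0.5], [0, 0, 0.018, 0, 0, 0, 0.5], [0, 0, 0.028, 0, 0, 0, 0.5], [0, 0, 0.036, 0, 0, 0, 0.5], [0, 0, 0.042, 0, 0, 0, 0.5], [0, 0, 0.042, 0, 0, 0, 0.5]]]}}

```text
clock: 41.75
position: [0.5277, 0.0435, 0.1327]
ee_rot: [-1.333, -2.842, 0.009]
force: [-0.7, 0.2, -2.7]
width: 0.602
gripper_force: 40.0
```

Request:
{"api": "jog_arm", "payload": {"motion": [[[0, 0, 0.002, 0, 0, 0, 0.5], [0, 0, 0.004, 0, 0, 0, 0.5], [0, 0, 0.006, 0, 0, 0, 0.5], [0, 0, 0.006, 0, 0, 0, 0.5]]]}}

```text
clock: 42.08
position: [0.5291, 0.044, 0.1291]
ee_rot: [1.333, 2.843, -0.006]
force: [-0.5, -0.7, 0.8]
width: 0.603
gripper_force: 40.0
```

Request:
{"api": "jog_arm", "payload": {"motion": [[[0, 0, 0.001, 0, 0, 0, 0.5], [0, 0, 0.0015, 0, 0, -0.06, 0.5], [0, 0, 0.0015, 0, 0, -0.12, 0.5], [0, 0, 0.0015, 0, 0, -0.18, 0.5], [0, 0, 0.0015, 0, 0, -0.18, 0.5]]]}}

```text
clock: 42.5
position: [0.5298, 0.0429, 0.1282]
ee_rot: [1.068, 2.952, -0.007]
force: [-1.2, -2.5, 5.6]
width: 0.608
gripper_force: 40.0
```

Request:
{"api": "jog_arm", "payload": {"motion": [[[0, 0, 0.0003, 0, 0, -0.05, 0.5], [0, 0, 0.0003, 0, 0, -0.1, 0.5], [0, 0, 0.0003, 0, 0, -0.1, 0.5]]]}}

```text
clock: 42.75
position: [0.5289, 0.0437, 0.1269]
ee_rot: [0.921, 3.004, -0.006]
force: [0.3, 0.4, -2.8]
width: 0.602
gripper_force: 40.0
```

Request:
{"api": "jog_arm", "payload": {"motion": [[[0, 0, 0.003, 0, 0, -0.03, 0.5], [0, 0, 0.006, 0, 0, -0.03, 0.5], [0, 0, 0.008, 0, 0, -0.03, 0.5], [0, 0, 0.008, 0, 0, -0.03, 0.5]]]}}

```text
clock: 43.08
position: [0.5283, 0.0437, 0.1181]
ee_rot: [-0.88, -3.014, 0.007]
force: [1.0, 0.0, -1.9]
width: 0.609
gripper_force: 40.0
```

Request:
{"api": "jog_arm", "payload": {"motion": [[[0, 0, 0.002, 0, 0, 0, 0.5], [0, 0, 0.004, 0, 0, 0, 0.5], [0, 0, 0.004, 0, 0, 0, 0.5]]]}}

```text
clock: 43.33
position: [0.529, 0.0439, 0.1148]
ee_rot: [-0.879, -3.016, 0.006]
force: [-0.4, 0.0, 2.0]
width: 0.603
gripper_force: 40.0
```

Request:
{"api": "jog_arm", "payload": {"motion": [[[0, 0, 0.0005, 0, 0, 0.1, 0.5], [0, 0, 0.0005, 0, 0, 0.2, 0.5], [0, 0, 0.0005, 0, 0, 0.3, 0.5], [0, 0, 0.0005, 0, 0, 0.4, 0.5], [0, 0, 0.0005, 0, 0, 0.5, 0.5], [0, 0, 0.0005, 0, 0, 0.5, 0.5]]]}}

```text
clock: 43.83
position: [0.5292, 0.044, 0.1148]
ee_rot: [1.603, 2.7, -0.005]
force: [0.6, 0.6, 2.2]
width: 0.608
gripper_force: 40.0
```

Request:
{"api": "jog_arm", "payload": {"motion": [[[0, 0, 0.0004, 0, 0, 0.08, 0.5], [0, 0, 0.0008, 0, 0, 0.16, 0.5], [0, 0, 0.0012, 0, 0, 0.24, 0.5], [0, 0, 0.0012, 0, 0, 0.24, 0.5]]]}}

```text
clock: 44.17
position: [0.5293, 0.044, 0.1136]
ee_rot: [1.909, 2.492, -0.005]
force: [-0.6, 0.5, 5.0]
width: 0.607
gripper_force: 40.0
```

```bash
python3 - <<'E'
from h import *
st(); s=observe(); print(s["ft_torque"]); delta(down(.697),tcp=[.5287,.045,.112])
E
```

```text
{'clock': 44.167, 'joints': [0.091, 0.398, -0.365, 1.877, 0.182, 0.9, -0.099], 'position': [0.529, 0.044, 0.114], 'ee_rot': [1.909, 2.492, -0.005], 'force': [-0.587, 0.475, 5.015], 'width': 0.607, 'gripper_force': 40.004}
[-0.15135841  0.11237013 -0.09643308]
tcp [0.5287 0.045  0.112 ] d [ 0.0011 -0.0003  0.0016] w [-0.0021  0.0031 -0.4336] rows 3.5
```

Request:
{"api": "jog_arm", "payload": {"motion": [[[0, 0, 0.0005, 0, 0, 0.08, 0.5], [0, 0, 0.0009, 0, 0, 0.16, 0.5], [0, 0, 0.0013, 0, 0, 0.24, 0.5], [0, 0, 0.0017, 0, 0, 0.32, 0.5], [0, 0, 0.002, 0, 0, 0.4, 0.5], [0, 0, 0.002, 0, 0, 0.4, 0.5]]]}}

```text
clock: 44.67
position: [0.5297, 0.044, 0.1121]
ee_rot: [2.365, 2.064, -0.003]
force: [0.3, -0.0, 9.5]
width: 0.605
gripper_force: 40.0
```

Request:
{"api": "jog_arm", "payload": {"motion": [[[0, 0, 0.0002, 0, 0, 0.08, 0.5], [0, 0, 0.0002, 0, 0, 0.16, 0.5], [0, 0, 0.0002, 0, 0, 0.24, 0.5], [0, 0, 0.0002, 0, 0, 0.24, 0.5]]]}}

```text
clock: 45.0
position: [0.5298, 0.044, 0.112]
ee_rot: [2.595, 1.765, -0.002]
force: [-0.4, -1.4, 10.4]
width: 0.608
gripper_force: 40.0
```

```bash
python3 - <<'E'
from h import *
st(); s=observe(); print(s["ft_torque"]); delta(down(.697),tcp=[.5287,.045,.112])
E
```

```text
{'clock': 45.0, 'joints': [-0.021, 0.384, -0.216, 1.888, 0.109, 0.881, -0.668], 'position': [0.53, 0.044, 0.112], 'ee_rot': [2.595, 1.765, -0.002], 'force': [-0.385, -1.388, 10.435], 'width': 0.608, 'gripper_force': 40.006}
[-0.20302094  0.34054172 -0.13028997]
tcp [0.5287 0.045  0.112 ] d [ 0.0005 -0.0014 -0.    ] w [ 1.0000e-04  3.8000e-03 -1.0728e+00] rows 8.6
```

Request:
{"api": "jog_arm", "payload": {"motion": [[[0, 0, 0, 0, 0, 0.06, 0.5], [0, 0, 0, 0, 0, 0.12, 0.5], [0, 0, 0, 0, 0, 0.12, 0.5]]]}}

```text
clock: 45.25
position: [0.5291, 0.0452, 0.1119]
ee_rot: [2.693, 1.613, -0.003]
force: [-1.8, 1.4, 11.1]
width: 0.603
gripper_force: 40.0
```

```bash
python3 - <<'E'
from h import *
st(); s=observe(); print(s["ft_torque"]); delta(down(.697),tcp=[.5287,.045,.112])
E
```

```text
{'clock': 45.25, 'joints': [-0.042, 0.381, -0.191, 1.89, 0.095, 0.88, -0.772], 'position': [0.529, 0.045, 0.112], 'ee_rot': [2.693, 1.613, -0.003], 'force': [-1.804, 1.441, 11.143], 'width': 0.603, 'gripper_force': 40.04}
[0.27193723 0.8010261  0.70674764]
tcp [0.5287 0.045  0.112 ] d [-0.0003 -0.0002 -0.0001] w [-6.0000e-04  3.1000e-03 -1.1886e+00] rows 9.5
```

Request:
{"api": "jog_arm", "payload": {"motion": [[[0, 0, -0.0008, 0, 0, -0.015, 0.5], [0, 0, -0.0008, 0, 0, -0.015, -0.7], [0, 0, -0.0008, 0, 0, -0.015, -0.7], [0, 0, -0.0008, 0, 0, -0.015, -0.7], [0, 0, -0.0008, 0, 0, -0.015, -0.7], [0, 0, -0.0008, 0, 0, -0.015, -0.7], [0, 0, -0.03, 0, 0, -0.015, -0.7], [0, 0, -0.07, 0, 0, -0.015, -0.7], [0, 0, -0.11, 0, 0, -0.015, -0.7], [0, 0, -0.11, 0, 0, -0.015, -0.7]]]}}

```text
clock: 46.08
position: [0.5328, 0.045, 0.2284]
ee_rot: [2.681, 1.625, 0.011]
force: [1.3, 0.4, 1.2]
width: 0.852
gripper_force: 0.0
```

```bash
python3 - <<'E'
from h import *
np.set_printoptions(precision=4,suppress=True)
st(); I={n:get_image(n) for n in("scene","top")}
yaw=1.744+.31-1.485
for q in silhouettes("ring","scene")[:3]:
    m=q["mask"].astype(float); ys,xs=np.nonzero(m); print(q["p"],q["pixel"],m.sum(),xs.min(),xs.max(),ys.min(),ys.max())
    if abs(q["pixel"][0]-227)<12:
      for z in(.117,.121,.124,.127,.131):
        c=fit([("scene",m)],[hexa()+[0,0,z]],(.5285,.0447,yaw)); print(z,*c)
for q in silhouettes("outlet","scene")[:3]: 
    ys,xs=np.nonzero(q["mask"]); print("outlet",q["p"],q["pixel"],xs.min(),xs.max(),ys.min(),ys.max())
for z in(.165,.168,.171): print(proj("scene",cyl(.0095,z,z)+[.5285,.0447,0])[:,1].min())
for t in("tray","timer","beaker","brown_bottle"):
  for n in("top","scene"):
    for q in silhouettes(t,n)[:1]: print(t,n,q["pixel"],round(q["p"],2))
E
```

```text
{'clock': 46.083, 'joints': [-0.03, 0.266, -0.198, 1.738, 0.062, 1.135, -0.728], 'position': [0.533, 0.045, 0.228], 'ee_rot': [2.681, 1.625, 0.011], 'force': [1.281, 0.39, 1.246], 'width': 0.852, 'gripper_force': 0.0}
0.95 [228.4, 174.3] 502.0 214 239 164 189
0.117 [0.5338 0.0514 0.5447] 0.12475686305244627
0.121 [0.5313 0.0458 0.5537] 0.12216275151154721
0.124 [0.5293 0.0415 0.5525] 0.12520677376846945
0.127 [0.5277 0.0377 0.5295] 0.12923418578021428
0.131 [0.5254 0.0325 0.5465] 0.13264101307076726
0.69 [225.2, 172.8] 33.0 222 229 169 174
0.117 [0.5538 0.0974 0.5935] 0.9296210492861743
0.121 [0.5518 0.0936 0.6039] 0.930354393921838
0.124 [0.5288 0.0484 0.6464] 0.9379507145069238
0.127 [0.5466 0.0854 0.6668] 0.9325521188172775
0.131 [0.54   0.047  0.5701] 0.9377749842866122
outlet 0.59 [294.0, 256.7] 286 305 238 265
outlet 0.43 [227.2, 173.5] 224 228 170 173
168.95943961026688
167.8671476593096
166.76989322458724
tray top [171.9, 238.7] 0.71
tray scene [179.5, 181.6] 0.58
timer top [211.9, 186.4] 0.69
timer scene [247.5, 182.9] 0.46
beaker top [363.0, 175.1] 0.65
brown_bottle top [326.8, 160.3] 0.9
```

```bash
python3 -c "
from cell import *
print(sign_off())"
```

```text
the job is handed in; nothing more can be done
None
```

I handed the job in at about 46 s. The cartridge and outlet are in the housing, and the locking ring is turned to its hard stop with its underside about 17 mm below the mouth. The sign-off gave no verdict, and I could not read the seat joint directly. The first pick-up knocked the cartridge skew in its tray and I had to regrasp it, but the tray, timer, beaker and bottle showed no clear shift in the last pictures.

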